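# Load the spatula cassette and lock its keeper

### The job

Get the washed spatulas ready for the steriliser: pull up the cassette's sprung knob and turn it until the keeper bar snaps into its open notch along the lanes, take out the marker pen that was left inside and lay it on the notebook. Then lay every spatula from the mat flat in a lane of its own, broad blade at the far end between the wider-spaced fingers, and only then pull the knob up again, turn the keeper back across the spatulas and let it snap right down into its closed notch. Leave everything else where it is.

Things in the scene. Friction and masses are not known exactly. Their poses are not given: they have to be found in the camera images.
- cassette: Sterilising cassette: flat steel tray fixed on the bench, 264 mm (its x) by 284 mm (y), low rim 16 mm high, perforated floor 10 mm above the bench. Origin: centre of its underside; x along the lanes to the far end (away from the robot), y left, z up. Four lanes run along x, at y = -100, -58, +58 and +100 mm, each marked by a pair of silicone fingers on each of two strips (far_row, near_row).
- far_row (a point): Middle of the far grey silicone strip's top, at cassette x = +92 mm, 22 mm above the bench; the strip is 12 mm wide, across the whole tray. At each lane two conical fingers stand on it, 14 mm tall, 15 mm apart at the foot and 21 mm at the tips: room for a broad blade (10 mm wide).
- near_row (a point): The same for the near strip, at cassette x = -77 mm, 22 mm above the bench; its fingers stand only 8 mm apart at the foot and 14 mm at the tips: room for a thin shank. A spatula laid in a lane has its axis about 24 mm above the bench, its grip point at cassette x = -22 mm (5 mm either way fits), and its grip hangs free 8 mm above the floor. One fits in a lane.
- keeper_turn (a joint): Angle of the keeper, a bar 220 x 11 x 6 mm with a black T-knob on the pedestal (42 mm across) in the tray's middle, turning about the upright axis, counter-clockwise from above. 0 = bar along the lanes (open), 1.31 (75 degrees) = across them (closed); there it falls into slots of the pedestal's crown, with 0.1 rad of play either way. Stops at -0.07 and 1.38; turns easily when pulled clear.
- keeper_lift (a joint): How far the keeper is pulled up (m): 0 = right down in a notch, 0.008 = resting on the crown's teeth, stop at 0.016. It turns only when pulled up more than 8 mm (12 mm is good). A spring pulls it down with about 6 N at 0 and 9 N at 0.012: it snaps down when let go over a notch. In its notch the bar's underside is 33 mm above the bench, 4 mm above the grips of spatulas in their lanes.
- keeper_grip (a point): Middle of the keeper's knob grip: an upright black plate 44 mm long (its x, in line with the bar), 12 mm thick (its y, grasp across this) and 19 mm high, centred on this point, which is on the turning axis, 55 mm above the bench when the keeper is down. A round skirt 34 mm across lies just below the grip.
- marker_mid (a point): Centre of a marker pen (138 mm long along its y, 17 mm thick round barrel, dark cap, 14 g) that someone left lying on the cassette's floor, lengthwise, to the right of the keeper's pedestal and under the closed keeper.
- book_top (a point): Centre of the upper cover of a closed dark-blue hard-cover notebook lying on the bench in front of the laptop, 210 mm long (this x) by 148 mm wide (y), 17 mm thick, fixed; this point is 17 mm above the bench, z up.
- ball_pen: Ball pen, 142 mm long, 11 mm thick, lying on the bench right of the cassette; not part of the job. Origin: underside of its middle.
- beaker: Low glass beaker, 52 mm across, 68 mm tall, standing left of the mat; not part of the job.
- sample_pot: White sample pot with screw lid, 54 mm across, 68 mm tall, behind the cassette; not part of the job.
- spatula_1_grip (a point): Spatula 1 (may be absent): double-ended steel spatula, 219 mm long, 30 g, on the dark rubber mat (200 x 290 mm, 3 mm thick) at the left; moulded grip with flats, 76 mm long, 11 x 11 mm: grasp it. This point is the middle of the grip, on the axis (6 mm above what it lies on). Its y axis runs along the spatula away from the broad blade; z is up while the blade lies flat.
- spatula_1_blade (a point): Point on spatula 1's axis in its broad blade (36 mm long, 10 mm wide, 2 mm thick), 114 mm from the grip point along -y; the blade's end is 18 mm further.
- spatula_1_shank (a point): Point on spatula 1's thin round shank (3 mm), 55 mm from the grip point along +y, between the grip and the small narrow end (22 mm long, 7 mm wide, ends 33 mm beyond this point).
- spatula_2_grip (a point): Spatula 2 (may be absent): double-ended steel spatula, 219 mm long, 30 g, on the dark rubber mat (200 x 290 mm, 3 mm thick) at the left; moulded grip with flats, 76 mm long, 11 x 11 mm: grasp it. This point is the middle of the grip, on the axis (6 mm above what it lies on). Its y axis runs along the spatula away from the broad blade; z is up while the blade lies flat.
- spatula_2_blade (a point): Point on spatula 2's axis in its broad blade (36 mm long, 10 mm wide, 2 mm thick), 114 mm from the grip point along -y; the blade's end is 18 mm further.
- spatula_2_shank (a point): Point on spatula 2's thin round shank (3 mm), 55 mm from the grip point along +y, between the grip and the small narrow end (22 mm long, 7 mm wide, ends 33 mm beyond this point).
- spatula_3_grip (a point): Spatula 3 (may be absent): double-ended steel spatula, 219 mm long, 30 g, on the dark rubber mat (200 x 290 mm, 3 mm thick) at the left; moulded grip with flats, 76 mm long, 11 x 11 mm: grasp it. This point is the middle of the grip, on the axis (6 mm above what it lies on). Its y axis runs along the spatula away from the broad blade; z is up while the blade lies flat.
- spatula_3_blade (a point): Point on spatula 3's axis in its broad blade (36 mm long, 10 mm wide, 2 mm thick), 114 mm from the grip point along -y; the blade's end is 18 mm further.
- spatula_3_shank (a point): Point on spatula 3's thin round shank (3 mm), 55 mm from the grip point along +y, between the grip and the small narrow end (22 mm long, 7 mm wide, ends 33 mm beyond this point).
- spatula_4_grip (a point): Spatula 4 (may be absent): double-ended steel spatula, 219 mm long, 30 g, on the dark rubber mat (200 x 290 mm, 3 mm thick) at the left; moulded grip with flats, 76 mm long, 11 x 11 mm: grasp it. This point is the middle of the grip, on the axis (6 mm above what it lies on). Its y axis runs along the spatula away from the broad blade; z is up while the blade lies flat.
- spatula_4_blade (a point): Point on spatula 4's axis in its broad blade (36 mm long, 10 mm wide, 2 mm thick), 114 mm from the grip point along -y; the blade's end is 18 mm further.
- spatula_4_shank (a point): Point on spatula 4's thin round shank (3 mm), 55 mm from the grip point along +y, between the grip and the small narrow end (22 mm long, 7 mm wide, ends 33 mm beyond this point).

How it is judged (in metres and radians):
On the way, in this order (a step that is already met when the one before it is completed fails the run):
1. the keeper has snapped down into its open notch, along the lanes (value of joint keeper_lift below 0.002 m and value of joint keeper_turn below 0.12 rad), for 0.2 s.
2. the marker lies on the notebook and every spatula lies in a lane, blade at the far end, with the keeper still open (all of step 1 and x of spatula_1_blade in the frame of cassette between 0.08 and 0.104 m and z of spatula_1_blade in the frame of cassette between 0.018 and 0.031 m and z of spatula_1_shank in the frame of cassette between 0.018 and 0.03 m and ((y of spatula_1_blade in the frame of cassette between -0.108 and -0.092 m and y of spatula_1_shank in the frame of cassette between -0.107 and -0.093 m) or (y of spatula_1_blade in the frame of cassette between -0.066 and -0.05 m and y of spatula_1_shank in the frame of cassette between -0.065 and -0.051 m) or (y of spatula_1_blade in the frame of cassette between 0.05 and 0.066 m and y of spatula_1_shank in the frame of cassette between 0.051 and 0.065 m) or (y of spatula_1_blade in the frame of cassette between 0.092 and 0.108 m and y of spatula_1_shank in the frame of cassette between 0.093 and 0.107 m)) and x of spatula_2_blade in the frame of cassette between 0.08 and 0.104 m and z of spatula_2_blade in the frame of cassette between 0.018 and 0.031 m and z of spatula_2_shank in the frame of cassette between 0.018 and 0.03 m and ((y of spatula_2_blade in the frame of cassette between -0.108 and -0.092 m and y of spatula_2_shank in the frame of cassette between -0.107 and -0.093 m) or (y of spatula_2_blade in the frame of cassette between -0.066 and -0.05 m and y of spatula_2_shank in the frame of cassette between -0.065 and -0.051 m) or (y of spatula_2_blade in the frame of cassette between 0.05 and 0.066 m and y of spatula_2_shank in the frame of cassette between 0.051 and 0.065 m) or (y of spatula_2_blade in the frame of cassette between 0.092 and 0.108 m and y of spatula_2_shank in the frame of cassette between 0.093 and 0.107 m)) and x of spatula_3_blade in the frame of cassette between 0.08 and 0.104 m and z of spatula_3_blade in the frame of cassette between 0.018 and 0.031 m and z of spatula_3_shank in the frame of cassette between 0.018 and 0.03 m and ((y of spatula_3_blade in the frame of cassette between -0.108 and -0.092 m and y of spatula_3_shank in the frame of cassette between -0.107 and -0.093 m) or (y of spatula_3_blade in the frame of cassette between -0.066 and -0.05 m and y of spatula_3_shank in the frame of cassette between -0.065 and -0.051 m) or (y of spatula_3_blade in the frame of cassette between 0.05 and 0.066 m and y of spatula_3_shank in the frame of cassette between 0.051 and 0.065 m) or (y of spatula_3_blade in the frame of cassette between 0.092 and 0.108 m and y of spatula_3_shank in the frame of cassette between 0.093 and 0.107 m)) and x of spatula_4_blade in the frame of cassette between 0.08 and 0.104 m and z of spatula_4_blade in the frame of cassette between 0.018 and 0.031 m and z of spatula_4_shank in the frame of cassette between 0.018 and 0.03 m and ((y of spatula_4_blade in the frame of cassette between -0.108 and -0.092 m and y of spatula_4_shank in the frame of cassette between -0.107 and -0.093 m) or (y of spatula_4_blade in the frame of cassette between -0.066 and -0.05 m and y of spatula_4_shank in the frame of cassette between -0.065 and -0.051 m) or (y of spatula_4_blade in the frame of cassette between 0.05 and 0.066 m and y of spatula_4_shank in the frame of cassette between 0.051 and 0.065 m) or (y of spatula_4_blade in the frame of cassette between 0.092 and 0.108 m and y of spatula_4_shank in the frame of cassette between 0.093 and 0.107 m)) and x of marker_mid in the frame of book_top between -0.09 and 0.09 m and y of marker_mid in the frame of book_top between -0.065 and 0.065 m and z of marker_mid in the frame of book_top between 0.0025 and 0.0145 m), for 0.3 s.
At the end, for the whole second after the job is handed in: Keeper within 2 mm of right down in its closed notch (over 1.19 rad); every spatula down between the fingers of one lane, blade over the far strip (12 mm), within 8 mm of the lane's line at the blade and 7 mm at the shank; marker lying on the notebook, its centre on the cover (value of joint keeper_lift below 0.002 m and value of joint keeper_turn above 1.19 rad and x of spatula_1_blade in the frame of cassette between 0.08 and 0.104 m and z of spatula_1_blade in the frame of cassette between 0.018 and 0.031 m and z of spatula_1_shank in the frame of cassette between 0.018 and 0.03 m and ((y of spatula_1_blade in the frame of cassette between -0.108 and -0.092 m and y of spatula_1_shank in the frame of cassette between -0.107 and -0.093 m) or (y of spatula_1_blade in the frame of cassette between -0.066 and -0.05 m and y of spatula_1_shank in the frame of cassette between -0.065 and -0.051 m) or (y of spatula_1_blade in the frame of cassette between 0.05 and 0.066 m and y of spatula_1_shank in the frame of cassette between 0.051 and 0.065 m) or (y of spatula_1_blade in the frame of cassette between 0.092 and 0.108 m and y of spatula_1_shank in the frame of cassette between 0.093 and 0.107 m)) and x of spatula_2_blade in the frame of cassette between 0.08 and 0.104 m and z of spatula_2_blade in the frame of cassette between 0.018 and 0.031 m and z of spatula_2_shank in the frame of cassette between 0.018 and 0.03 m and ((y of spatula_2_blade in the frame of cassette between -0.108 and -0.092 m and y of spatula_2_shank in the frame of cassette between -0.107 and -0.093 m) or (y of spatula_2_blade in the frame of cassette between -0.066 and -0.05 m and y of spatula_2_shank in the frame of cassette between -0.065 and -0.051 m) or (y of spatula_2_blade in the frame of cassette between 0.05 and 0.066 m and y of spatula_2_shank in the frame of cassette between 0.051 and 0.065 m) or (y of spatula_2_blade in the frame of cassette between 0.092 and 0.108 m and y of spatula_2_shank in the frame of cassette between 0.093 and 0.107 m)) and x of spatula_3_blade in the frame of cassette between 0.08 and 0.104 m and z of spatula_3_blade in the frame of cassette between 0.018 and 0.031 m and z of spatula_3_shank in the frame of cassette between 0.018 and 0.03 m and ((y of spatula_3_blade in the frame of cassette between -0.108 and -0.092 m and y of spatula_3_shank in the frame of cassette between -0.107 and -0.093 m) or (y of spatula_3_blade in the frame of cassette between -0.066 and -0.05 m and y of spatula_3_shank in the frame of cassette between -0.065 and -0.051 m) or (y of spatula_3_blade in the frame of cassette between 0.05 and 0.066 m and y of spatula_3_shank in the frame of cassette between 0.051 and 0.065 m) or (y of spatula_3_blade in the frame of cassette between 0.092 and 0.108 m and y of spatula_3_shank in the frame of cassette between 0.093 and 0.107 m)) and x of spatula_4_blade in the frame of cassette between 0.08 and 0.104 m and z of spatula_4_blade in the frame of cassette between 0.018 and 0.031 m and z of spatula_4_shank in the frame of cassette between 0.018 and 0.03 m and ((y of spatula_4_blade in the frame of cassette between -0.108 and -0.092 m and y of spatula_4_shank in the frame of cassette between -0.107 and -0.093 m) or (y of spatula_4_blade in the frame of cassette between -0.066 and -0.05 m and y of spatula_4_shank in the frame of cassette between -0.065 and -0.051 m) or (y of spatula_4_blade in the frame of cassette between 0.05 and 0.066 m and y of spatula_4_shank in the frame of cassette between 0.051 and 0.065 m) or (y of spatula_4_blade in the frame of cassette between 0.092 and 0.108 m and y of spatula_4_shank in the frame of cassette between 0.093 and 0.107 m)) and x of marker_mid in the frame of book_top between -0.09 and 0.09 m and y of marker_mid in the frame of book_top between -0.065 and 0.065 m and z of marker_mid in the frame of book_top between 0.0025 and 0.0145 m); the robot touches nothing.
It fails at once if the ball pen is pushed aside by more than 3 cm (distance of ball_pen from where it was at the start of the episode above 0.03 m).
It fails at once if the beaker is pushed aside by more than 3 cm (distance of beaker from where it was at the start of the episode above 0.03 m).
It fails at once if the sample pot is pushed aside by more than 3 cm (distance of sample_pot from where it was at the start of the episode above 0.03 m).
Of spatula_1, spatula_2, spatula_3, spatula_4 only 3 to 4 are there at a start; the rules pass over those that are not, and their reading is None.
At some moment in a run one of spatula_1, spatula_2, spatula_3, spatula_4 may be knocked a few centimetres aside while the robot is not near it.
Once in a run the grip may slacken for a moment while it holds something.
It also fails if it takes over 192 s, if anything falls off the work surface, if the arm or the gripper's body presses on something with over 40 N, if the wrist force passes 120 N, or if a joint passes its speed limit or range.

### The arm

A 7-joint arm with a two-finger parallel gripper is mounted at the origin on a cart in front of the work surface, level with it; the furniture and walls round the work are solid. World frame = base frame: x ahead of the robot, y to its left, z up, the work surface at z = 0. Lengths are in mm, angles in rad, forces in N, time in s.
With the tool pointing down it reaches from about 350 to 900 mm from the base axis. Payload 8.1 kg.
Tool frame: the origin (TCP) lies midway between the tips of the shut fingers; the grasp point (between the pads) lies 19 mm behind it (r.grip_depth is the distance from the TCP to the grasp point, in mm); x points along the fingers, y is the direction in which the jaws open and shut, and the axes are right-handed (so a half turn about x gives the same grasp; the last joint's range is limited). The gripper opens to 92 mm and grips with 3 to 60 N. Pads are 19 mm wide; open, the fingers measure 130 mm over their backs; the gripper's body (75 mm by 190 mm) begins 47 mm behind the grasp point.
Start: joints at [1.055, 0.434, 0.025, 1.573, -0.012, 1.134, -0.075], TCP at [250.713, -572.524, 226.742] pointing down, gripper open.
Joint ranges: [-2.62, 2.62], [-0.44, 2.09], [-1.27, 1.32], [0.08, 2.57], [-1.32, 4.46], [0.12, 2], [-2.74, 2.74]. Speed limits (rad/s): [2.22, 2.22, 3.01, 3.01, 3.14, 3.14, 3.14].

### API

Orientations are given as a unit quaternion [x, y, z, w].
In Python, from station import r gives the robot as it stands.
- The arm moves only by the shell command python3 -m pendant 'ROWS' [OPENING]. ROWS is JSON, a list of rows, each a list of 2 entries, a list of its own where there are three numbers: the shift along the world's x, y, z in mm, then the turn about the world's z in degrees. A call has 1 to 10 rows; each row is the pose to reach, as a shift and turn from the pose commanded when the call began; what a row does not reach only later rows make up. A row lasts 1/10 s, in which the tool goes at most 50 mm and 8.59 degrees, less where a joint would pass 70% of its speed; a pose out of reach is approached as far as the arm can. A call with a gripper value outside its range is refused whole. OPENING is the opening, from 0 (shut) to 1 (fully open), set as the call begins (- or left out, the last holds). The fingers move at their own pace and stop on an object; the grip force is fixed at half the most. Time passes only in rows, so rows that repeat a pose let the fingers close. It gives the time, the measured TCP pose, the force and the opening at its end, in the units of the state.
- r.sense(): the state, without advancing time (a new reading comes with each control period).
- r.camera(name): name is "scene" or "top" or "wrist"; returns a dict with "frame" (384x512x3 uint8, red, green, blue), "K" (3x3 intrinsics, pixels), "world_from_camera" (4x4, takes a point from camera to world coordinates); the wrist camera has in their place "T_tool_cam" (4x4, takes a point from camera to tool coordinates, whose origin is the TCP and whose axes are the tool frame's). Camera axes: x right, y up, looking along -z (the intrinsics and any distortion apply to the point x, -y, -z); pixel columns grow to the right and rows downward; lengths in mm; the calibration is good to about 2 mm. A picture is of the moment at which its call begins: read the wrist's pose just before it. There is no depth.
- r.hand_in(): hands the job in, once; it reports no verdict.
The state is a dict: "clock": time; "joint_pos": joint angles; "qd": joint speeds; "effort": joint torques, N m; "ee_pos": TCP position; "tool_rot": TCP orientation; "force": force on the tool from outside, world axes, zero at the start; "ft_torque": the same for the moment, N m; "width": finger opening in mm.
Only numpy, scipy, OpenCV 4.12 (cv2) and the standard library are available. Lean on these libraries where they do the work, as an engineer would, in place of code of your own. Each camera call takes 0.05 s, during which the arm holds its last target.

## Working session

There is one attempt and no reset: what is moved stays moved. The work goes in short steps, Python scripts to look and compute and a shell command to move; the robot and the scene stay as the last step left them, time stands still between calls to the robot, and variables do not carry over. Pictures are saved under pics/ and viewed, and the job is handed in when it is done.

```bash
ls; mkdir -p pics
python3 - <<'E'
from station import r
import cv2
for n in ["scene","top","wrist"]:
    c=r.camera(n)
    cv2.imwrite(f"pics/{n}0.png",c["frame"][:,:,::-1])
    print(n,c["K"],c.get("world_from_camera",c.get("T_tool_cam")), [k for k in c])
print(r.sense())
E
```

```text
pics
scene [[369.17249455   0.         257.75742741]
 [  0.         369.17249455 190.87159051]
 [  0.           0.           1.        ]] [[ 7.53169567e-01  3.80601132e-01 -5.36542992e-01 -3.15786931e+02]
 [-6.57459071e-01  4.62775061e-01 -5.94631662e-01 -9.69604421e+02]
 [ 2.19812321e-02  8.00613528e-01  5.98777759e-01  1.03883099e+03]
 [ 0.00000000e+00  0.00000000e+00  0.00000000e+00  1.00000000e+00]] ['frame', 'K', 'world_from_camera']
top [[430.32413118   0.         255.83618533]
 [  0.         430.32413118 193.27160844]
 [  0.           0.           1.        ]] [[ 2.40252463e-02  9.97479441e-01 -6.67649032e-02  4.64286346e+02]
 [-9.99711295e-01  2.39490307e-02 -1.94180353e-03  3.48174784e+01]
 [-3.37954383e-04  6.67922801e-02  9.97766845e-01  1.64039823e+03]
 [ 0.00000000e+00  0.00000000e+00  0.00000000e+00  1.00000000e+00]] ['frame', 'K', 'world_from_camera']
wrist [[284.84367635   0.         260.09872773]
 [  0.         284.84367635 186.26615325]
 [  0.           0.           1.        ]] [[-5.42196357e-04  3.05043197e-01 -9.52338361e-01 -1.58392944e+02]
 [ 9.99999667e-01 -4.
[... 185 characters left out ...]
ame', 'K', 'T_tool_cam']
{'clock': 0.15, 'joint_pos': array([ 1.05539122,  0.43507501,  0.02499138,  1.57385898, -0.01160196,
        1.13402741, -0.07508563]), 'qd': array([ 0.00128765, -0.00082423,  0.00144259, -0.00352922,  0.00024174,
       -0.00110035, -0.00115163]), 'effort': array([ 2.05509052e-03, -6.68258286e+01,  9.85979363e-01, -3.14696896e+01,
       -6.05301722e-02,  3.93165217e-02,  1.04855194e-04]), 'ee_pos': array([ 250.53159846, -572.16891895,  226.12921996]), 'tool_rot': array([-0.69197421, -0.14530316,  0.69223193, -0.14447716]), 'force': array([ 0.00397761, -0.15806833,  1.06088097]), 'ft_torque': array([ 0.01885734, -0.01233115, -0.00571648]), 'width': 91.7785915324932}
```

View pics/top0.png

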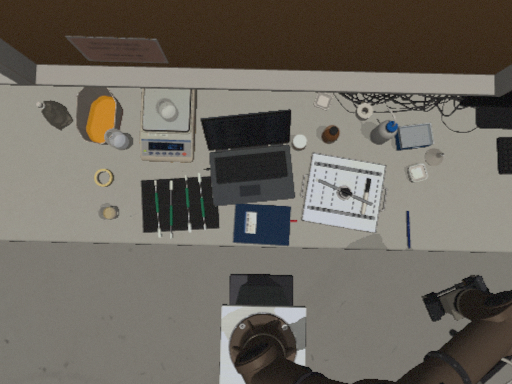

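View pics/scene0.png

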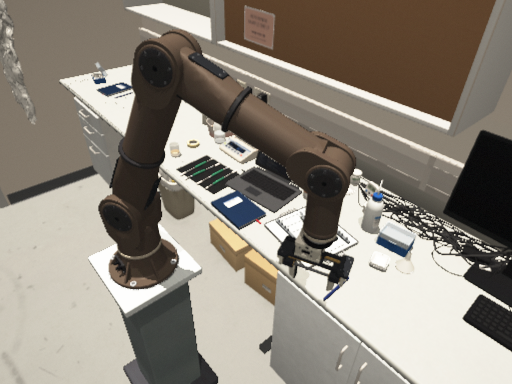

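View pics/wrist0.png

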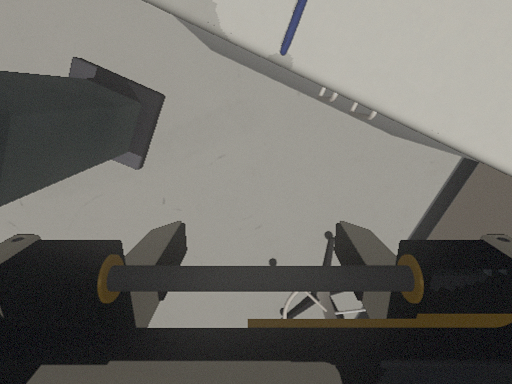

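```bash
cat > h.py <<'E'
from station import r
import cv2, numpy as np
from scipy.spatial.transform import Rotation as R
def cam(n):
    s=r.sense(); c=r.camera(n)
    if n=="wrist":
        T=np.eye(4);T[:3,:3]=R.from_quat(s["tool_rot"]).as_matrix();T[:3,3]=s["ee_pos"]
        W=T@c["T_tool_cam"]
    else: W=c["world_from_camera"]
    return c["frame"],c["K"],W
def p2w(K,W,uv,z):
    uv=np.atleast_2d(np.asarray(uv,float))
    d=np.c_[(uv[:,0]-K[0,2])/K[0,0],-(uv[:,1]-K[1,2])/K[1,1],-np.ones(len(uv))]@W[:3,:3].T
    o=W[:3,3]
    return o+d*((z-o[2])/d[:,2])[:,None]
def w2p(K,W,p):
    p=np.atleast_2d(p); q=(p-W[:3,3])@W[:3,:3]
    return np.c_[K[0,2]+K[0,0]*q[:,0]/-q[:,2],K[1,2]-K[1,1]*q[:,1]/-q[:,2]]
def save(f,name,scale=1,crop=None):
    if crop: f=f[crop[1]:crop[3],crop[0]:crop[2]]
    cv2.imwrite(f"pics/{name}.png",cv2.resize(f[:,:,::-1],None,fx=scale,fy=scale,interpolation=cv2.INTER_CUBIC))
def yaw():
    # jaw axis angle in world
    m=R.from_quat(r.sense()["tool_rot"]).as_matrix(); return np.degrees(np.arctan2(m[1,1],m[0,1])), m
E
python3 - <<'E'
from h import *
f,K,W=cam("top")
save(f,"top_l",5,(130,160,290,260)); save(f,"top_r",5,(280,130,430,250))
for nm,uv,z in [("mat",[(142,181),(142,232),(217,229),(217,176)],3),("book",[(235,205),(290,206),(289,244),(235,242)],17),("cas",[(313,155),(384,163),(377,232),(303,224)],16),("knob",[(345,192)],60),("pen",[(408,212),(409,247)],5),("pot",[(300,142)],68),("beaker",[(110,213)],68)]:
    print(nm,p2w(K,W,uv,z).round(0).tolist())
print(yaw())
E
```

```text
mat [[610.0, 474.0, 3.0], [416.0, 466.0, 3.0], [435.0, 182.0, 3.0], [636.0, 188.0, 3.0]]
book [[527.0, 116.0, 17.0], [528.0, -92.0, 17.0], [385.0, -91.0, 17.0], [388.0, 112.0, 17.0]]
cas [[724.0, -176.0, 16.0], [700.0, -446.0, 16.0], [438.0, -421.0, 16.0], [461.0, -142.0, 16.0]]
knob [[583.0, -290.0, 60.0]]
pen [[516.0, -541.0, 5.0], [384.0, -545.0, 5.0]]
pot [[763.0, -121.0, 68.0]]
beaker [[485.0, 568.0, 68.0]]
(np.float64(-66.35182188558234), array([[-4.39933388e-04,  4.01119278e-01, -9.16025726e-01],
       [ 7.56914555e-04, -9.16025419e-01, -4.01119507e-01],
       [-9.99999617e-01, -8.69819069e-04,  9.93771459e-05]]))
```

View pics/top_l.png

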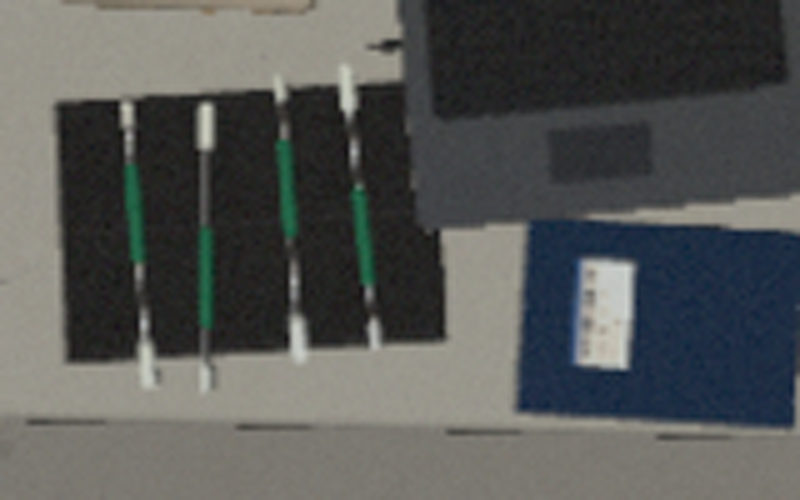

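View pics/top_r.png

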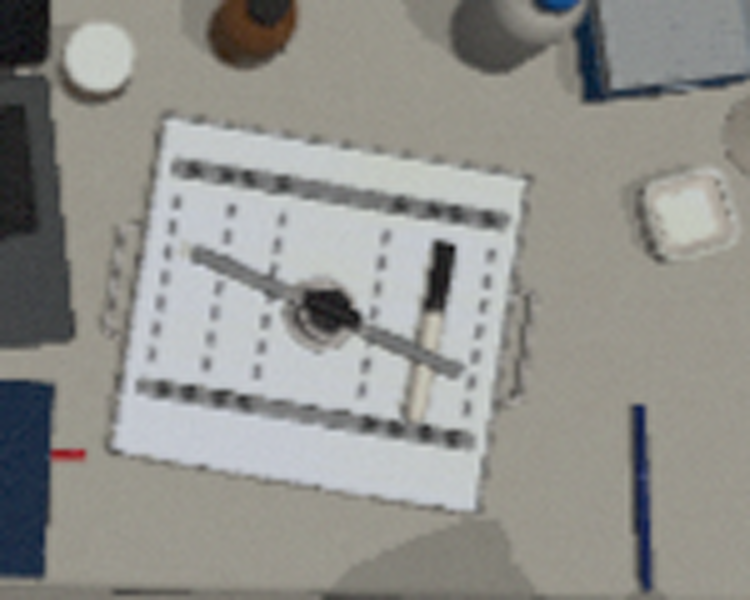

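```bash
python3 -m pendant '[[[340,280,60],44],[[340,280,60],44],[[340,280,60],44],[[340,280,60],44],[[340,280,60],44],[[340,280,60],44],[[340,280,60],44],[[340,280,60],44],[[340,280,60],44],[[340,280,60],44]]' 0.4
python3 - <<'E'
from h import *
f,K,W=cam("wrist"); np.savez("w1",f=f,K=K,W=W)
save(f,"w1",1.5); s=r.sense(); print(s["ee_pos"],s["width"],yaw()[0],s["joint_pos"])
E
```

```text
clock: 1.2
ee_pos: [595.9, -285.0, 286.9]
tool_rot: [0.587, 0.397, -0.584, 0.396]
force: [-0.2, -1.1, 0.9]
width: 36.8
[ 593.29363033 -288.54931178  286.47003634] 37.03063741310426 -21.987833076615328 [ 0.52870995  0.47244687 -0.24620378  1.37217643  0.11288364  1.31058837
 -0.10432616]
```

View pics/w1.png

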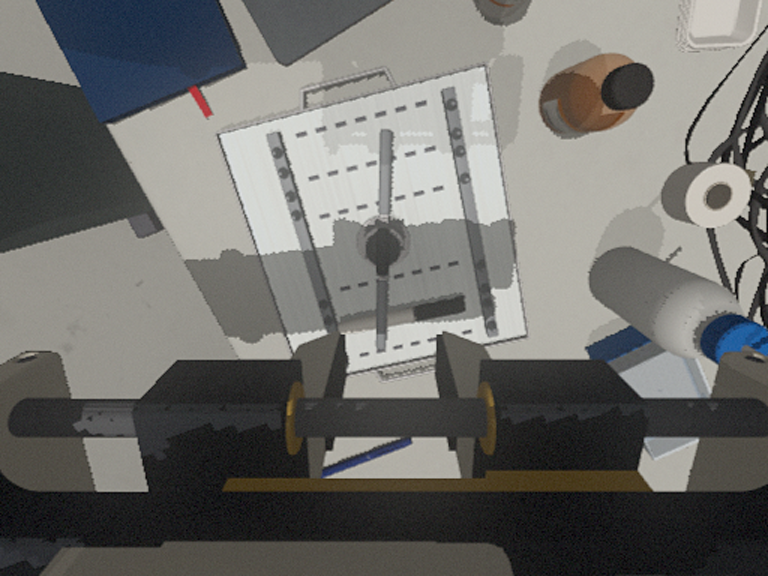

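Run:
```python
from h import *
d=np.load("w1.npz"); save(d["f"],"w1a",3.7,(140,40,355,200));save(d["f"],"w1b",3.7,(140,100,355,250))
```

```text
(no output)
```

View pics/w1a.png

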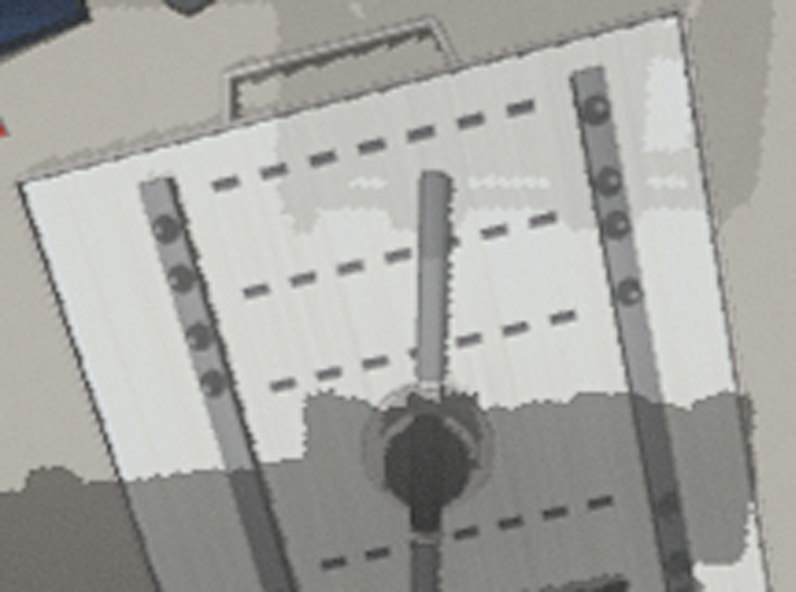

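View pics/w1b.png

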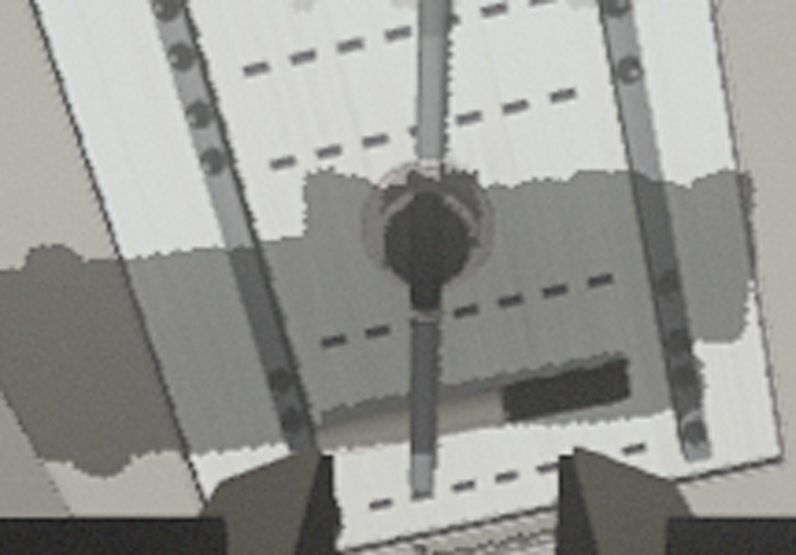

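```bash
cat >> h.py <<'E'
def rigid(A,B):
    a=A.mean(0);b=B.mean(0);H=(A-a).T@(B-b)
    th=np.arctan2(H[0,1]-H[1,0],H[0,0]+H[1,1]);Rm=np.array([[np.cos(th),-np.sin(th)],[np.sin(th),np.cos(th)]])
    return th,Rm,b-Rm@a
E
python3 - <<'E'
from h import *
d=np.load("w1.npz");K,W=d["K"],d["W"]
a=lambda u,v:(u/3.7+140-.35,v/3.7+40-.35)
b=lambda u,v:(u/3.7+140-.35,v/3.7+100-.35)
px=[a(602.5,144.5),a(622.5,256.5),b(676,314),b(689,404),a(173,254),a(206.5,360),b(285,400)]
loc=np.array([(92,100),(92,58),(92,-58),(92,-100),(-77,100),(-77,58),(-77,-58)],float)
for z in(24,27,30):
    P=p2w(K,W,px,z)[:,:2]; th,Rm,t=rigid(loc,P)
    print(z,np.degrees(th),t,(P-(loc@Rm.T+t)).round(1).tolist(), np.linalg.norm(P[0]-P[3]),np.linalg.norm(P[0]-P[4]))
P=p2w(K,W,px,27)[:,:2]; th,Rm,t=rigid(loc,P)
# bar ends top z=39, marker ends z=18.5
e=p2w(K,W,[a(435,178),b(422,493)],39); print("bar",e,np.degrees(np.arctan2(*(e[0]-e[1])[1::-1])),e.mean(0))
print("knob",p2w(K,W,[a(425,455)],64))
m=p2w(K,W,[b(628,380),b(322,432)],18.5); print("marker",m,m.mean(0),(m[:,:2]-t)@Rm)
# corners
print((p2w(K,W,[a(20,185),a(680,12),b(782,458)],16)[:,:2]-t)@Rm)
E
```

```text
24 -8.307887315774588 [ 584.79086131 -292.46479043] [[-0.2, -0.0], [-0.3, 0.3], [0.7, -0.4], [-0.6, 0.4], [-0.0, -0.5], [0.4, -0.5], [-0.1, 0.7]] 199.61826078524547 168.7981232603536
27 -8.307887315774595 [ 584.93102148 -291.93359136] [[-0.8, -0.6], [-0.8, 0.1], [0.3, 0.2], [-1.0, 1.3], [0.6, -1.2], [1.0, -0.9], [0.6, 1.1]] 198.19829895823116 167.59739698131236
30 -8.30788731577459 [ 585.07118165 -291.40239228] [[-1.4, -1.1], [-1.4, -0.2], [-0.2, 0.8], [-1.3, 2.2], [1.2, -1.9], [1.7, -1.3], [1.4, 1.5]] 196.77833713121692 166.3966707022712
bar [[ 627.27977614 -195.01859263   39.        ]
 [ 541.23025588 -393.91941904   39.        ]] 66.60547226636646 [ 584.25501601 -294.46900584   39.        ]
knob [[ 587.56413416 -284.26290888   64.        ]]
marker [[ 640.14516995 -386.40665434   18.5       ]
 [ 507.32500691 -359.56380515   18.5       ]] [ 573.73508843 -372.98522975   18.5       ] [[ 68.28536735 -85.50362815]
 [-67.01955681 -78.13397674]]
[[-128.47999026  137.41624839]
 [ 129.4856873   137.95077333]
 [ 128.61450342 -139.16934563]]
```

```bash
python3 -m pendant '[[[-6,0,-50],-1.4],[[-6,0,-100],-1.4],[[-6,0,-150],-1.4],[[-6,0,-190],-1.4],[[-6,0,-200],-1.4],[[-6,0,-200],-1.4],[[-6,0,-200],-1.4]]' 0.4
python3 - <<'E'
from h import *
f,K,W=cam("wrist")
save(f,"w2",1.5); s=r.sense(); print(s["ee_pos"],s["width"],yaw()[0],s["force"])
print(w2p(K,W,[[584.8,-292.4,64.5]])*1.5)
E
```

```text
clock: 1.95
ee_pos: [585.8, -293.5, 88.9]
tool_rot: [0.593, 0.385, -0.592, 0.387]
force: [0.0, -0.3, 0.3]
width: 36.8
[ 586.21176183 -293.4413553    89.39577611] 36.61449497046314 -23.78175487472358 [ 0.31477431 -0.57662742  0.58762749]
[[389.02347421 331.35937624]]
```

View pics/w2.png

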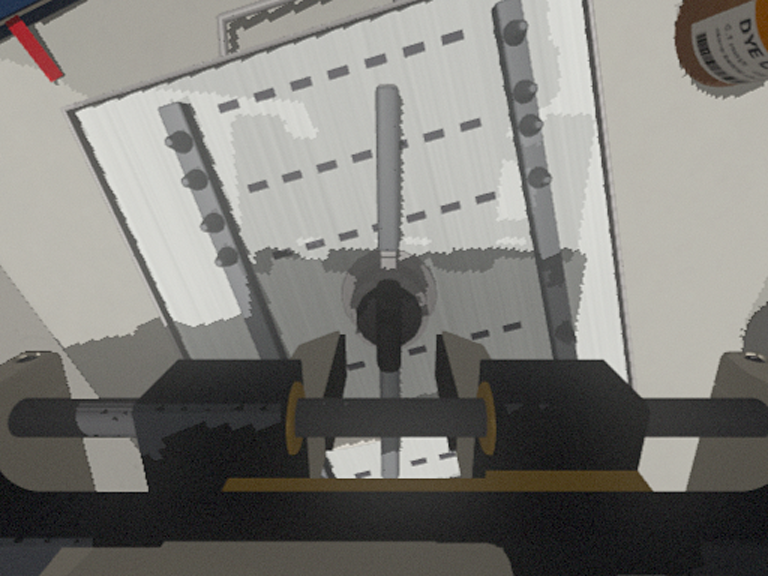

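```bash
python3 -m pendant '[[[-1,1,-30],0.4],[[-1,1,-38],0.4],[[-1,1,-39],0.4],[[-1,1,-39],0.4]]' 0.4; python3 -m pendant '[[[0,0,0],0],[[0,0,0],0],[[0,0,0],0],[[0,0,0],0],[[0,0,0],0]]' 0; python3 -m pendant '[[[0,0,4],0],[[0,0,8],0],[[0,0,12],0],[[0,0,12],0],[[0,0,12],0]]'
```

```text
clock: 2.4
ee_pos: [584.4, -291.8, 49.0]
tool_rot: [0.591, 0.388, -0.591, 0.389]
force: [0.6, -0.7, -0.1]
width: 36.3
clock: 2.9
ee_pos: [585.3, -292.2, 48.4]
tool_rot: [0.592, 0.387, -0.59, 0.389]
force: [4.7, -1.6, -2.0]
width: 11.8
clock: 3.4
ee_pos: [585.2, -292.2, 59.7]
tool_rot: [0.592, 0.388, -0.59, 0.389]
force: [7.1, -2.8, -9.1]
width: 12.0
```

```bash
python3 -m pendant '[[[0,0,0.5],-7],[[0,0,0.5],-14],[[0,0,0.5],-21],[[0,0,0.5],-28],[[0,0,0.5],-35],[[0,0,0.5],-42],[[0,0,0.5],-49],[[0,0,0.5],-56],[[0,0,0.5],-63],[[0,0,0.5],-70]]'; python3 -m pendant '[[[0,0,0],-5],[[0,0,0],-5],[[0,0,0],-5],[[0,0,0],-5]]'
python3 - <<'E'
from h import *
s=r.sense();print(yaw()[0],s["ft_torque"],s["ee_pos"],s["joint_pos"])
E
```

```text
clock: 4.4
ee_pos: [586.6, -294.4, 60.9]
tool_rot: [0.709, -0.024, -0.705, -0.021]
force: [10.3, -8.8, -10.0]
width: 11.9
clock: 4.8
ee_pos: [586.6, -294.6, 60.9]
tool_rot: [0.707, -0.053, -0.703, -0.05]
force: [10.4, -8.4, -8.8]
width: 11.6
-98.40539459411288 [-2.00078206 -2.26771341  0.01253705] [ 586.58983387 -294.5697488    60.92917032] [ 0.29719323  0.64433968  0.13104704  1.67182108 -0.10415678  0.8248011
 -1.24505242]
```

```bash
python3 -m pendant '[[[0,0,-4],0],[[0,0,-8],0],[[0,0,-12],0],[[0,0,-12],0],[[0,0,-12],0]]'; python3 -m pendant '[[[0,0,0],0],[[0,0,0],0],[[0,0,0],0],[[0,0,0],0]]' 0.4; python3 -m pendant '[[[0,0,30],0],[[0,0,60],0],[[-10,0,110],0],[[-20,0,160],0],[[-30,0,210],0],[[-40,0,240],0],[[-40,0,240],0],[[-40,0,240],0],[[-40,0,240],0]]'
python3 - <<'E'
from h import *
f,K,W=cam("wrist"); np.savez("w3",f=f,K=K,W=W)
save(f,"w3",1.5); s=r.sense(); print(s["ee_pos"],s["width"],yaw()[0],s["joint_pos"])
E
```

```text
clock: 5.3
ee_pos: [586.7, -294.7, 49.2]
tool_rot: [0.708, -0.053, -0.703, -0.05]
force: [9.1, -8.5, -5.7]
width: 11.8
clock: 5.7
ee_pos: [583.5, -291.1, 48.2]
tool_rot: [-0.705, 0.051, 0.705, 0.052]
force: [-0.6, 0.6, 0.2]
width: 35.6
clock: 6.6
ee_pos: [543.3, -290.9, 286.9]
tool_rot: [-0.705, 0.051, 0.706, 0.052]
force: [0.0, -0.2, -0.9]
width: 36.5
[ 543.2783159  -290.88939584  286.60720559] 36.98782851287302 -98.3262722623863 [ 0.28715062  0.38098953  0.16984226  1.51349312 -0.06617374  1.25549024
 -1.25037111]
```

View pics/w3.png

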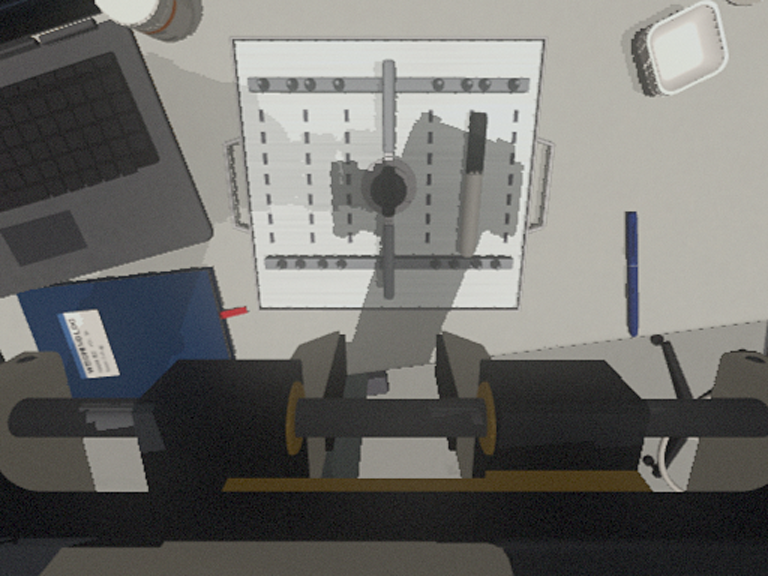

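Run:
```python
from h import *
d=np.load("w3.npz"); save(d["f"],"w3a",3.6,(150,20,370,185))
```

```text
(no output)
```

View pics/w3a.png

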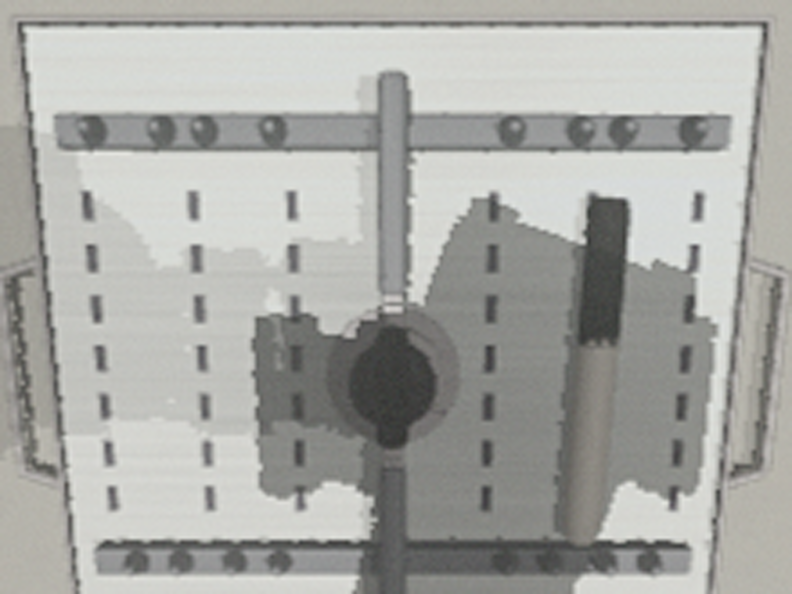

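Run:
```python
from h import *
d=np.load("w3.npz");K,W=d["K"],d["W"]
a=lambda u,v:(u/3.6+150-.36,v/3.6+20-.36)
px=[a(126.5,131),a(238.5,131),a(546.5,131),a(658,131),a(158.5,560),a(256,560),a(527.5,560),a(625.5,560)]
loc=np.array([(x,y) for x in(92,-77) for y in (100,58,-58,-100)],float)
for z in(22,25,28):
    P=p2w(K,W,px,z)[:,:2]; th,Rm,t=rigid(loc,P)
    print(z,np.degrees(th),t,(P-(loc@Rm.T+t)).round(1).tolist(), np.linalg.norm(P[0]-P[3]),np.linalg.norm(P[0]-P[4]))
P=p2w(K,W,px,25)[:,:2]; th,Rm,t=rigid(loc,P)
e=p2w(K,W,[a(393,72)],39); print("bar end",(e[:,:2]-t)@Rm)
print("knob",p2w(K,W,[a(392,386)],64))
m=p2w(K,W,[a(609,198),a(581,545)],16); print("marker",m,m.mean(0),(m[:,:2]-t)@Rm, np.degrees(np.arctan2(*(m[0]-m[1])[1::-1])))
print((p2w(K,W,[a(18,22),a(768,22)],16)[:,:2]-t)@Rm)
```

```text
22 -8.373532450660226 [ 584.50660279 -292.67851673] [[-0.5, 0.4], [-0.5, 0.1], [-0.4, -0.3], [-0.3, -0.4], [0.2, 0.0], [0.3, 0.2], [0.5, -0.0], [0.6, 0.0]] 200.84055546323899 168.23792311530337
25 -8.37353245066023 [ 584.74504533 -292.73121617] [[-1.2, -0.2], [-1.1, -0.2], [-0.9, 0.2], [-0.8, 0.3], [0.7, -0.8], [0.9, -0.2], [1.1, 0.3], [1.3, 0.6]] 199.41666389656885 167.04517317809348
28 -8.373532450660232 [ 584.98348787 -292.7839156 ] [[-1.9, -0.8], [-1.8, -0.5], [-1.4, 0.7], [-1.3, 1.1], [1.2, -1.6], [1.4, -0.7], [1.8, 0.6], [1.9, 1.2]] 197.9927723298987 165.8524232408836
bar end [[108.64843804  -0.4300381 ]]
knob [[ 585.68432503 -293.06469043   64.        ]]
marker [[ 639.92830191 -386.40013402   16.        ]
 [ 501.95809262 -363.00502087   16.        ]] [ 570.94319726 -374.70257745   16.        ] [[ 68.23561901 -84.63426184]
 [-71.6707251  -81.58060022]] -9.623898531238398
[[ 129.02753982  139.25795353]
 [ 129.39507816 -139.83249579]]
```

```bash
python3 -m pendant '[[[20,-40,-50],-1.3],[[27.5,-84,-90],-1.3],[[27.5,-84,-140],-1.3],[[27.5,-84,-190],-1.3],[[27.5,-84,-230],-1.3],[[27.5,-84,-255],-1.3],[[27.5,-84,-270],-1.3],[[27.5,-84,-273],-1.3],[[27.5,-84,-273],-1.3],[[27.5,-84,-273],-1.3]]' 0.4;  python3 -m pendant '[[[0,0,0],0],[[0,0,0],0],[[0,0,0],0],[[0,0,0],0],[[0,0,0],0]]' 0; python3 -m pendant '[[[0,0,20],0],[[0,0,60],0],[[0,0,100],0],[[0,0,100],0]]'
```

```text
clock: 7.65
ee_pos: [572.6, -376.3, 17.3]
tool_rot: [0.706, -0.06, -0.704, -0.059]
force: [-0.1, -0.6, 0.4]
width: 36.9
clock: 8.15
ee_pos: [571.6, -375.7, 16.0]
tool_rot: [0.705, -0.06, -0.704, -0.059]
force: [-1.7, 0.7, 5.6]
width: 15.8
clock: 8.55
ee_pos: [574.2, -377.7, 121.4]
tool_rot: [0.708, -0.061, -0.702, -0.058]
force: [0.7, -1.3, 0.8]
width: 15.8
```

```bash
python3 -m pendant '[[[-10,35,30],8.5],[[-22,75,40],17],[[-34,115,40],25.5],[[-46,155,40],34],[[-58,195,40],42.5],[[-70,235,40],51],[[-82,275,40],59.5],[[-94,315,40],68],[[-106,355,40],76.5],[[-116,387,40],85]]' ; python3 -m pendant '[[[0,0,0],8],[[0,0,0],14.6],[[0,0,0],14.6],[[0,0,0],14.6]]'
python3 - <<'E'
from h import *
f,K,W=cam("wrist"); np.savez("w4",f=f,K=K,W=W)
save(f,"w4",1.5); s=r.sense(); print(s["ee_pos"],s["width"],yaw()[0],s["joint_pos"])
f,K,W=cam("top"); save(f,"t4",5,(210,160,310,260))
E
```

```text
clock: 9.55
ee_pos: [454.2, 13.7, 155.2]
tool_rot: [0.558, 0.434, -0.558, 0.434]
force: [-0.6, 0.9, -0.4]
width: 15.8
clock: 9.95
ee_pos: [455.1, 11.2, 155.1]
tool_rot: [-0.501, -0.499, 0.501, -0.499]
force: [0.3, 0.2, 0.3]
width: 15.4
[455.17763541  11.19517281 155.12766462] 15.44578702210299 -0.27674949744809113 [ 0.13882894  0.26994495 -0.33799456  2.04044783  0.1180198   0.84935123
 -0.27078272]
```

View pics/w4.png

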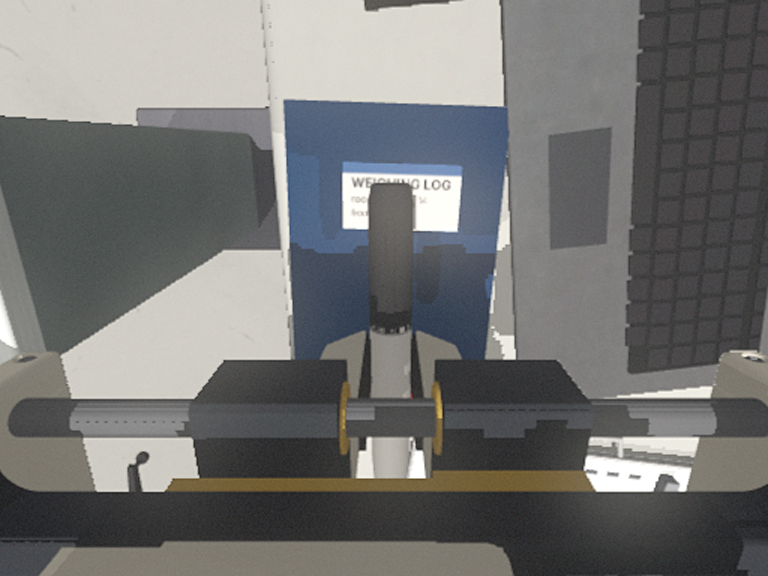

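```bash
python3 -m pendant '[[[1,0,-45],0],[[1,0,-90],0],[[1,0,-120],0],[[1,0,-130],0],[[1,0,-132],0],[[1,0,-132],0],[[1,0,-132],0]]' ; python3 -m pendant '[[[0,0,0],0],[[0,0,0],0],[[0,0,0],0]]' 0.35; python3 -m pendant '[[[0,0,30],0],[[0,0,80],0],[[0,0,130],0],[[0,0,160],0],[[0,0,160],0]]'
python3 - <<'E'
from h import *
f,K,W=cam("wrist"); np.savez("w5",f=f,K=K,W=W)
save(f,"w5",1.5); s=r.sense(); print(s["ee_pos"],s["width"],yaw()[0])
f,K,W=cam("top"); save(f,"t5",5,(130,160,290,260))
E
```

```text
clock: 10.75
ee_pos: [457.4, 11.6, 24.6]
tool_rot: [0.501, 0.499, -0.5, 0.5]
force: [0.4, 0.0, -0.3]
width: 15.7
clock: 11.05
ee_pos: [456.6, 11.4, 23.8]
tool_rot: [0.501, 0.499, -0.5, 0.5]
force: [-0.3, -0.2, -0.5]
width: 31.3
clock: 11.55
ee_pos: [458.8, 11.8, 187.6]
tool_rot: [0.502, 0.498, -0.498, 0.502]
force: [0.2, 0.1, -0.1]
width: 32.4
[457.54454747  11.50545099 185.27337595] 32.058673425534806 -0.0795216972974593
```

View pics/w5.png

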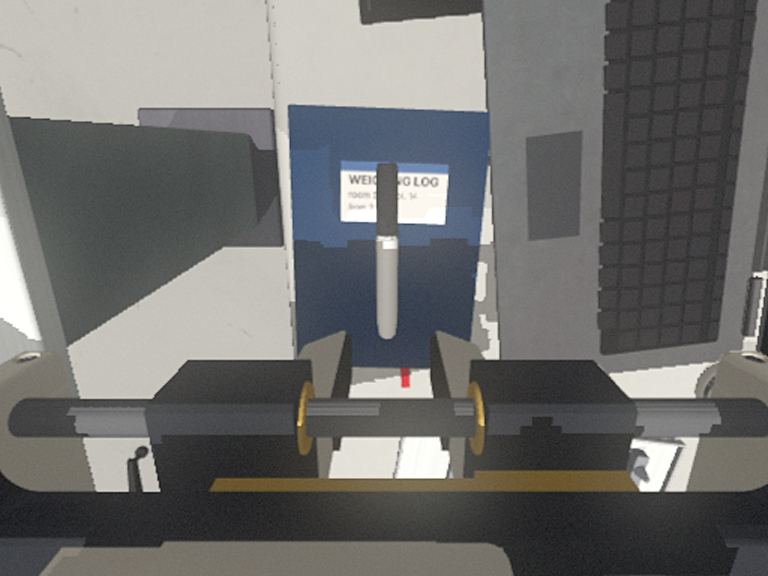

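View pics/t5.png

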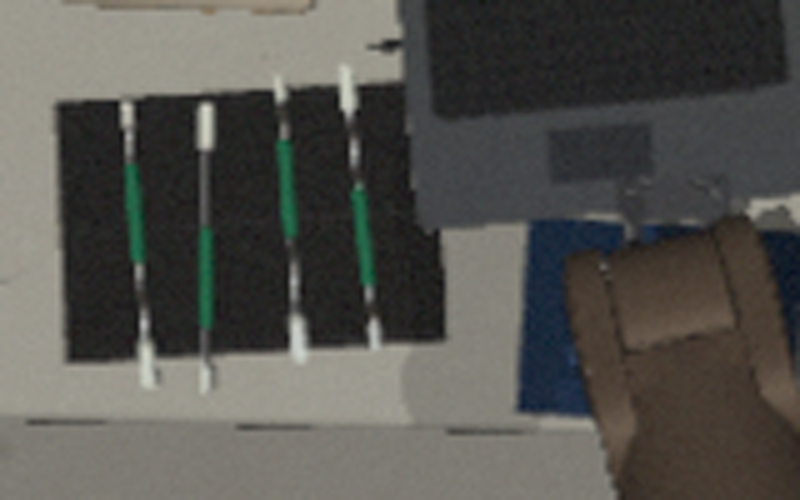

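```bash
python3 -m pendant '[[[3,30,40],-8.5],[[6,65,80],-17],[[9,100,105],-25.5],[[12,140,105],-34],[[15,180,105],-42.5],[[18,220,105],-51],[[21,260,105],-59.5],[[25,300,105],-68],[[25,313,105],-76.5],[[25,313,105],-85]]' 0.3; python3 -m pendant '[[[0,0,0],-5],[[0,0,0],-5],[[0,0,0],-5],[[0,0,0],-5]]'
python3 - <<'E'
from h import *
f,K,W=cam("wrist"); np.savez("w6",f=f,K=K,W=W)
save(f,"w6",1.5); s=r.sense(); print(s["ee_pos"],s["width"],yaw()[0],s["joint_pos"])
E
```

```text
clock: 12.65
ee_pos: [479.6, 327.2, 285.3]
tool_rot: [-0.705, -0.034, 0.708, -0.035]
force: [-0.2, -0.5, -0.1]
width: 27.4
clock: 13.05
ee_pos: [481.1, 324.2, 287.5]
tool_rot: [-0.707, -0.005, 0.707, -0.005]
force: [0.1, 0.1, 0.1]
width: 27.6
[481.13811768 324.20457438 287.71753998] 27.400722406120124 -89.21746780219215 [-0.49070229  0.33729694 -0.26503567  1.576052    0.09167273  1.24134506
 -2.32838583]
```

View pics/w6.png

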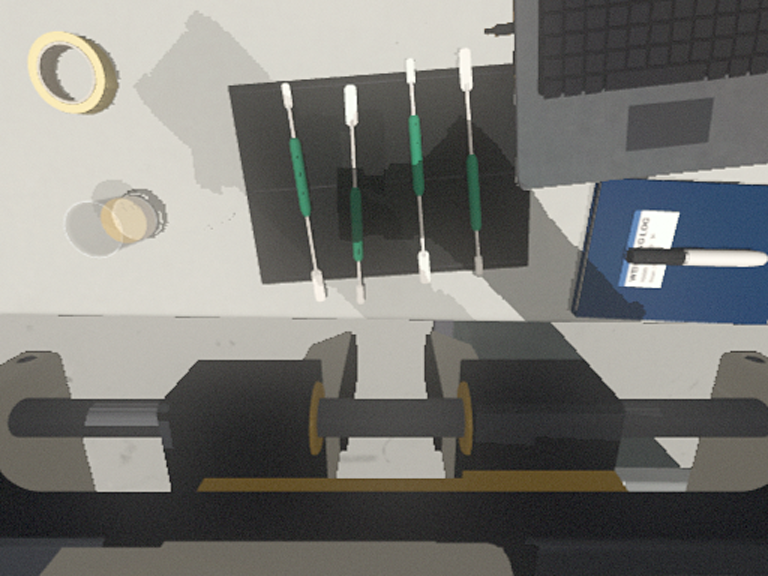

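```bash
cat >> h.py <<'E'
def greens(f,K,W,z=10,amin=80):
    hsv=cv2.cvtColor(f,cv2.COLOR_RGB2HSV)
    m=cv2.inRange(hsv,(65,90,25),(95,255,255))
    m=cv2.morphologyEx(m,cv2.MORPH_CLOSE,np.ones((3,3)))
    cs,_=cv2.findContours(m,cv2.RETR_EXTERNAL,cv2.CHAIN_APPROX_NONE); out=[]
    for c in cs:
        if cv2.contourArea(c)<amin: continue
        b=cv2.boxPoints(cv2.minAreaRect(c))
        e=[np.linalg.norm(b[1]-b[0]),np.linalg.norm(b[2]-b[1])]
        if e[0]<e[1]: p,q=(b[0]+b[1])/2,(b[2]+b[3])/2
        else: p,q=(b[1]+b[2])/2,(b[3]+b[0])/2
        P=p2w(K,W,[p,q],z)[:,:2]
        if P[0,0]<P[1,0]: P=P[::-1]; p,q=q,p   # P[0] far end
        d=P[0]-P[1]
        out.append((P.mean(0),np.degrees(np.arctan2(d[1],d[0])),np.linalg.norm(d),(p+q)/2,min(e)))
    out.sort(key=lambda o:-o[0][1]); return out
def show(o): 
    for i in o: print("mid",i[0].round(1),"axis yaw",round(i[1],1),"len",round(i[2],1),"px",i[3].round(0),"w",round(i[4],1))
E
python3 - <<'E'
from h import *
d=np.load("w6.npz"); K,W=d["K"],d["W"]
show(greens(d["f"],K,W,10))
# check mat corners z3
print(p2w(K,W,np.array([(230,87),(262,283),(528,266)])/1.5,3).round(1))
E
```

```text
mid [529.4 416.1] axis yaw 6.9 len 75.4 px [200. 118.] w 7.4
mid [482.9 361.2] axis yaw 1.2 len 74.9 px [237. 149.] w 7.2
mid [551.9 301.7] axis yaw 6.1 len 74.1 px [277. 103.] w 7.7
mid [516.5 242.5] axis yaw 8.1 len 75.2 px [315. 128.] w 7.8
[[611.7 479.8   3. ]
 [415.7 464.5   3. ]
 [439.1 176.4   3. ]]
```

```bash
python3 -m pendant '[[[15,-35,-40],7.3],[[30,-70,-70],7.3],[[35,-82,-115],7.3],[[35,-82,-160],7.3],[[35,-82,-205],7.3],[[35,-82,-240],7.3],[[35,-82,-262],7.3],[[35,-82,-274],7.3],[[35,-82,-281],7.3],[[35,-82,-282],7.3]]' 0.3;  python3 -m pendant '[[[0,0,0],0],[[0,0,0],0]]' 0.3; python3 -m pendant '[[[0,0,0],0],[[0,0,0],0],[[0,0,0],0],[[0,0,0],0]]' 0; python3 -c "
from h import *
print(yaw()[0])"
```

```text
clock: 14.1
ee_pos: [516.4, 242.6, 6.3]
tool_rot: [0.705, 0.049, -0.705, 0.049]
force: [0.2, 0.3, 0.2]
width: 27.6
clock: 14.3
ee_pos: [517.0, 242.9, 7.4]
tool_rot: [0.706, 0.05, -0.705, 0.049]
force: [-0.0, 0.8, -1.0]
width: 27.8
clock: 14.7
ee_pos: [516.6, 242.1, 6.7]
tool_rot: [0.706, 0.049, -0.705, 0.049]
force: [-0.4, -1.8, 5.4]
width: 10.3
-82.02502097286687
```

```bash
python3 -m pendant '[[[0,0,40],0],[[-20,0,85],0],[[-50,-20,130],0],[[-70,-60,150],-2],[[-70,-105,150],-4],[[-70,-150,150],-6],[[-70,-198,150],-8],[[-70,-246,150],-10],[[-70,-294,150],-12],[[-70,-342,150],-14]]'; python3 -m pendant '[[[0,-48,0],-2.4],[[10,-96,0],-2.4],[[30,-140,0],-2.4],[[50,-180,0],-2.4],[[75,-220,0],-2.4],[[95,-260,0],-2.4],[[102,-289,0],-2.4],[[102,-289,0],-2.4],[[102,-289,0],-2.4],[[102,-289,0],-2.4]]'
python3 - <<'E'
from h import *
f,K,W=cam("wrist"); np.savez("w7",f=f,K=K,W=W)
save(f,"w7",1.5); s=r.sense(); print(s["ee_pos"],s["width"],yaw()[0],s["joint_pos"])
E
```

```text
clock: 15.7
ee_pos: [445.9, -101.3, 156.5]
tool_rot: [0.706, -0.037, -0.706, -0.037]
force: [1.2, 0.2, -0.5]
width: 10.4
clock: 16.7
ee_pos: [548.2, -386.9, 156.1]
tool_rot: [-0.705, 0.051, 0.705, 0.052]
force: [-0.3, -0.1, -0.7]
width: 10.7
[ 548.37240188 -386.8478275   156.29815893] 10.484017574968767 -98.30346330044492 [ 0.51982163  0.56722123  0.02415411  1.53289199 -0.01598364  1.04216816
 -1.16745619]
```

View pics/w7.png

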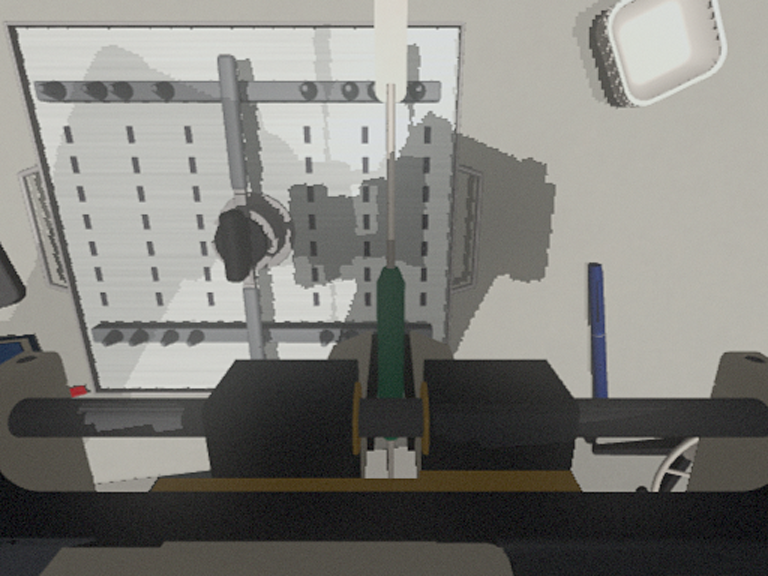

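```bash
cat >> h.py <<'E'
C=np.array([585.0,-293.2]);CY=np.radians(-8.35)
CR=np.array([[np.cos(CY),-np.sin(CY)],[np.sin(CY),np.cos(CY)]])
def c2w(x,y): return CR@[x,y]+C
def w2c(p): return (np.asarray(p)[...,:2]-C)@CR
E
python3 - <<'E'
from h import *
d=np.load("w7.npz"); K,W=d["K"],d["W"]
s=r.sense(); print("tcp in cass",w2c(s["ee_pos"]),s["ee_pos"][2])
for zz in(157,160,163):
  print(zz,w2c(p2w(K,W,np.array([(391,265),(391,85)])/1.5,zz)))
# lane -100 far fingers, -58
print(w2c(p2w(K,W,np.array([(348,90),(309,90),(419,90)])/1.5,26)))
for y in(-100,): print(c2w(-22,y))
E
```

```text
tcp in cass [-22.63981838 -97.97415559] 156.29815892848538
157 [[ 15.16935708 -96.63238093]
 [ 78.30633877 -96.53114933]]
160 [[ 16.02096593 -96.62835255]
 [ 77.95461359 -96.52905034]]
163 [[ 16.87257478 -96.62432417]
 [ 77.60288841 -96.52695134]]
[[  90.7974444   -69.93751226]
 [  90.77599261  -45.72611689]
 [  90.83648832 -114.00412002]]
[ 548.71124536 -388.94511103]
```

Run:
```python
from h import *
d=np.load("w7.npz"); save(d["f"],"w7a",6,(190,30,320,100))
print([ (w2p(d["K"],d["W"],[[*c2w(92,y),z]])[0]-[190,30])*6 for y,z in [(-47.5,22),(-68.5,36),(-89.5,36),(-92.5,22),(-107.5,22),(-110.5,36)]])
```

```text
[array([111.46702806, 174.51406668]), array([235.78779014, 163.41807455]), array([376.35898264, 163.55264403]), array([397.73041474, 174.78934617]), array([493.16559043, 174.8811195 ]), array([516.94541699, 163.68722811])]
```

View pics/w7a.png

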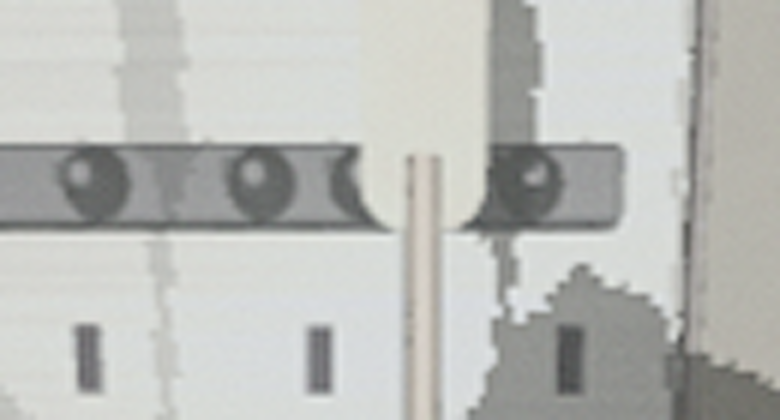

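```bash
python3 -m pendant '[[[0,-2.7,-45],0],[[0,-2.7,-85],0],[[0,-2.7,-108],0],[[0,-2.7,-113],0],[[0,-2.7,-113],0],[[0,-2.7,-113],0],[[0,-2.7,-113],0]]'
python3 - <<'E'
from h import *
f,K,W=cam("wrist"); np.savez("w8",f=f,K=K,W=W)
save(f,"w8",1.5);save(f,"w8a",6,(190,30,320,100)); s=r.sense(); print(s["ee_pos"],w2c(s["ee_pos"]),s["width"],yaw()[0])
E
```

```text
clock: 17.45
ee_pos: [549.3, -391.7, 45.2]
tool_rot: [0.706, -0.052, -0.704, -0.051]
force: [0.3, -0.0, 0.6]
width: 11.0
[ 549.19380884 -391.68784981   45.03522371] [ -21.12425235 -102.6435865 ] 10.60385696229271 -98.38742967213335
```

View pics/w8.png

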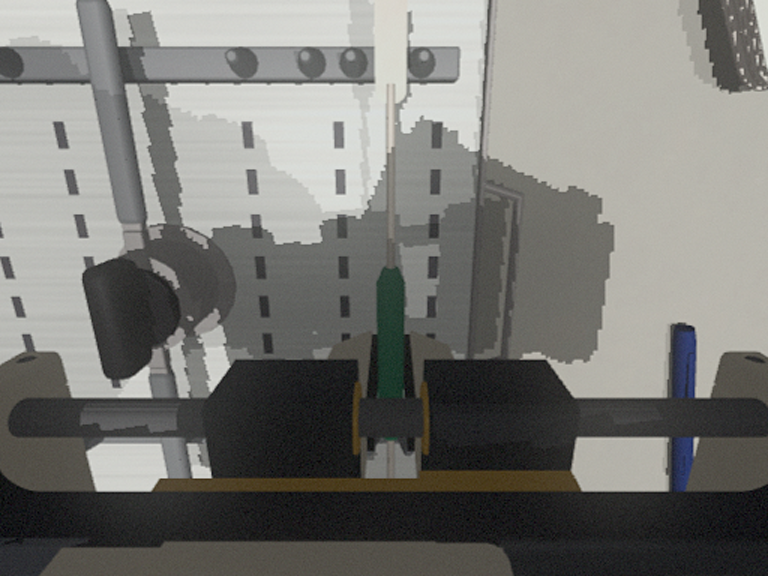

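View pics/w8a.png

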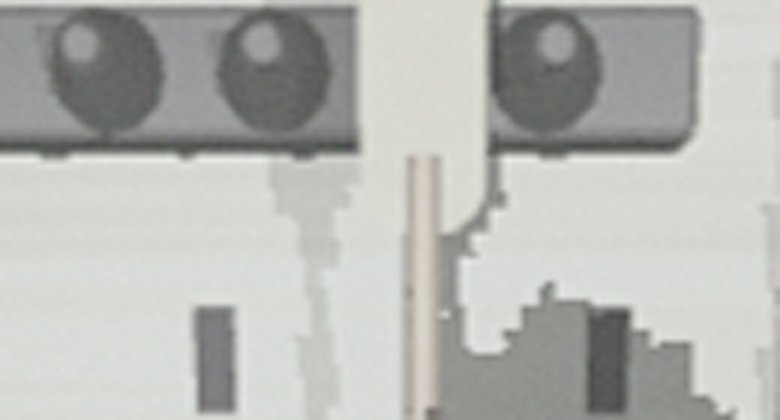

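```bash
python3 -m pendant '[[[0,1.3,-6],0],[[0,1.3,-12],0],[[0,1.3,-17],0],[[0,1.3,-21],0],[[0,1.3,-23],0],[[0,1.3,-23],0],[[0,1.3,-23],0]]'; python3 -c "
from h import *
s=r.sense();print(s['ee_pos'],w2c(s['ee_pos']),s['force'])"
```

```text
clock: 18.2
ee_pos: [548.0, -389.8, 21.4]
tool_rot: [-0.705, 0.052, 0.705, 0.052]
force: [-4.4, 4.3, 15.1]
width: 10.9
[ 547.98557441 -389.81197431   21.39631382] [ -22.59209284 -100.96305573] [-4.40247855  4.33658742 15.07241333]
```

```bash
python3 -m pendant '[[[0,0,1],0],[[0,0,1],0]]'; python3 -m pendant '[[[0,0,0],0],[[0,0,0],0],[[0,0,0],0]]' 0.25; python3 -m pendant '[[[0,0,20],0],[[-10,0,60],0],[[-15,20,105],0],[[-20,40,150],0],[[-20,60,170],0],[[-20,70,170],0],[[-20,70,170],0]]'
python3 - <<'E'
from h import *
f,K,W=cam("wrist"); np.savez("w9",f=f,K=K,W=W)
save(f,"w9",1.5); s=r.sense(); print(s["ee_pos"],w2c(s["ee_pos"]),s["width"],yaw()[0])
o=greens(f,K,W,26); show(o)
for i in o: print(w2c(i[0]))
E
```

```text
clock: 18.4
ee_pos: [548.1, -389.9, 21.5]
tool_rot: [-0.705, 0.052, 0.705, 0.052]
force: [-1.4, 1.5, 8.1]
width: 10.5
clock: 18.7
ee_pos: [548.2, -389.9, 20.8]
tool_rot: [-0.705, 0.052, 0.705, 0.052]
force: [-0.4, 0.4, -0.3]
width: 22.7
clock: 19.4
ee_pos: [528.7, -318.2, 191.2]
tool_rot: [0.705, -0.051, -0.705, -0.051]
force: [-0.0, 0.1, -1.3]
width: 23.0
[ 527.87409172 -319.37206177  190.22776373] [-52.71964336 -34.19042875] 22.685285468334474 -98.33666640406696
mid [ 538.8 -387.1] axis yaw -7.9 len 48.9 px [320. 152.] w 6.6
[-32.05110618 -99.61090652]
```

View pics/w9.png

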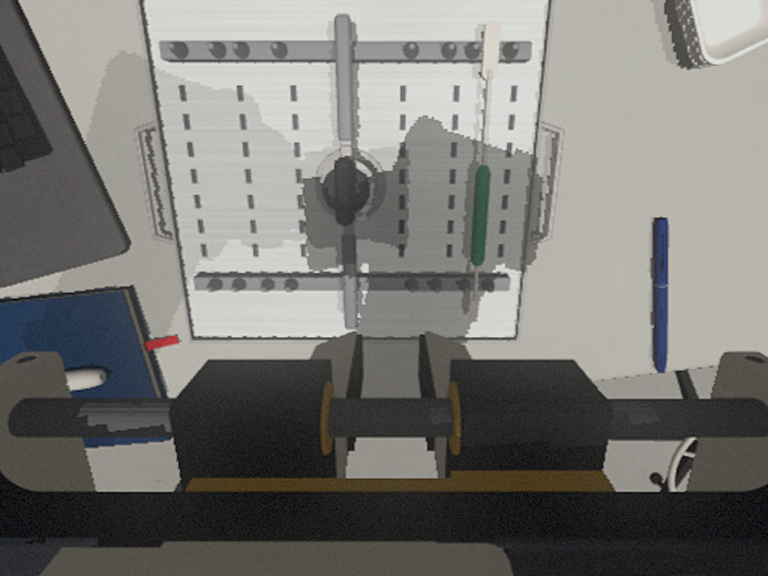

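Run:
```python
from h import *
d=np.load("w9.npz"); K,W=d["K"],d["W"]
print(w2c(p2w(K,W,np.array([(484,165),(478,265)])/1.5,26)), w2c(p2w(K,W,np.array([(492,22),(489.5,65),(476.5,280)])/1.5,25)))
save(d["f"],"w9a",5,(280,5,360,205))
# fingers
print(w2c(p2w(K,W,np.array([(412,50),(449,50),(474,50),(512,50)])/1.5,24)))
```

```text
[[  15.06920679  -99.65126489]
 [ -60.99581481 -100.18448893]] [[ 107.50010124  -98.82716782]
 [  81.48438926  -99.05376721]
 [ -73.70923628 -100.00663138]]
[[  90.79581015  -45.67267443]
 [  90.8486779   -70.93614505]
 [  90.88439707  -88.00496535]
 [  90.93868668 -113.94788535]]
```

View pics/w9a.png

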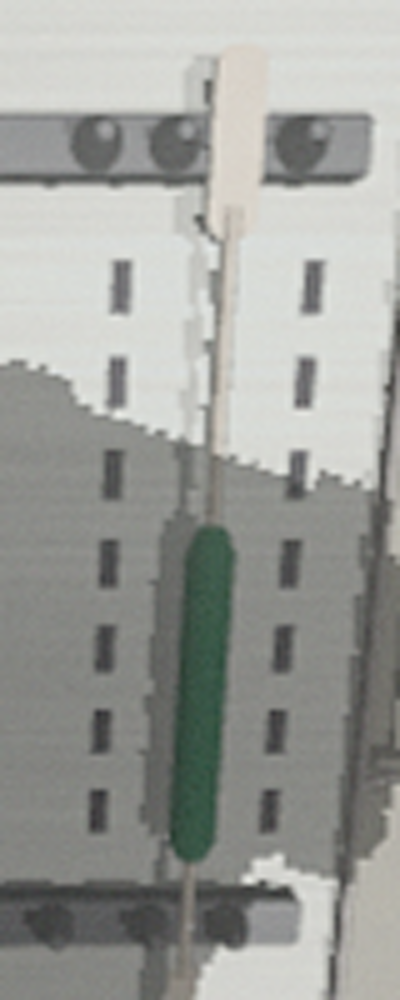

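```bash
python3 -m pendant '[[[-30,45,50],1],[[-60,90,98],2],[[-80,135,98],3],[[-80,184,98],4],[[-80,233,98],5],[[-80,282,98],6],[[-80,331,98],7],[[-80,380,98],8],[[-80,429,98],9],[[-80,478,98],9]]' 0.3; python3 -m pendant '[[[6,48,0],0],[[20,96,0],0],[[32,140,0],0],[[32,165,0],0],[[32,165,0],0],[[32,165,0],0],[[32,165,0],0]]'
python3 - <<'E'
from h import *
f,K,W=cam("wrist"); np.savez("w10",f=f,K=K,W=W)
save(f,"w10",1.5); s=r.sense(); print(s["ee_pos"],s["width"],yaw()[0])
show(greens(f,K,W,10))
E
```

```text
clock: 20.45
ee_pos: [448.2, 131.7, 287.9]
tool_rot: [-0.706, -0.003, 0.708, -0.003]
force: [1.4, -0.3, 0.1]
width: 27.7
clock: 21.15
ee_pos: [480.8, 294.0, 288.2]
tool_rot: [-0.707, -0.002, 0.708, -0.003]
force: [0.4, 0.4, 0.3]
width: 27.6
[480.84137926 294.08724209 288.57226062] 27.510933983959657 -89.54311609137913
mid [529.3 416.2] axis yaw 7.2 len 75.6 px [179. 118.] w 7.5
mid [483.1 360.9] axis yaw 1.7 len 75.9 px [218. 149.] w 7.5
mid [551.8 301.5] axis yaw 6.2 len 75.7 px [256. 103.] w 7.9
```

View pics/w10.png

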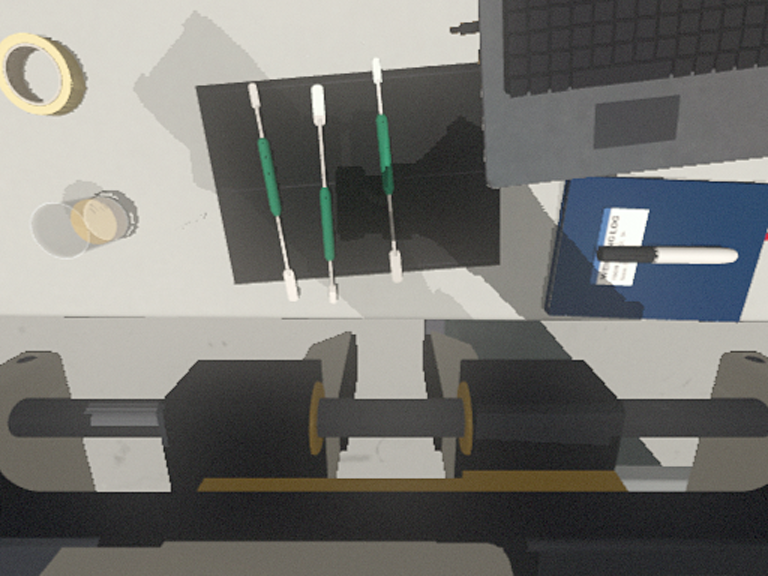

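```bash
python3 -m pendant '[[[30,3,-25],5.7],[[65,7,-60],5.7],[[71,7.5,-105],5.7],[[71,7.5,-150],5.7],[[71,7.5,-200],5.7],[[71,7.5,-240],5.7],[[71,7.5,-262],5.7],[[71,7.5,-275],5.7],[[71,7.5,-283],5.7],[[71,7.5,-283],5.7]]' 0.3;  python3 -m pendant '[[[0,0,0],0],[[0,0,0],0]]' 0.3; python3 -m pendant '[[[0,0,0],0],[[0,0,0],0],[[0,0,0],0],[[0,0,0],0]]' 0; python3 -c "
from h import *
print(yaw()[0],r.sense()['joint_pos'])"
```

```text
clock: 22.2
ee_pos: [551.5, 303.0, 6.2]
tool_rot: [0.706, 0.038, -0.706, 0.039]
force: [-0.1, 0.2, 0.3]
width: 27.6
clock: 22.4
ee_pos: [552.1, 304.0, 7.7]
tool_rot: [0.707, 0.039, -0.705, 0.038]
force: [-0.0, 0.0, -0.0]
width: 27.9
clock: 22.8
ee_pos: [551.9, 302.4, 6.8]
tool_rot: [0.706, 0.038, -0.706, 0.039]
force: [-0.5, -4.8, 6.5]
width: 10.8
-83.74956094560989 [-0.37911262  0.70747367 -0.31283133  1.73985698  0.30276994  0.74198955
 -2.30820287]
```

```bash
python3 -m pendant '[[[0,0,40],0],[[-20,0,85],8],[[-50,-10,120],16],[[-85,-30,150],24],[[-100,-70,150],32],[[-100,-110,150],40],[[-100,-150,150],48],[[-100,-190,150],56],[[-100,-230,150],64],[[-100,-270,150],72]]'; python3 -m pendant '[[[0,-40,0],8],[[0,-80,0],16],[[0,-120,0],24],[[5,-160,0],32],[[15,-200,0],40],[[35,-240,0],48],[[55,-280,0],56],[[75,-320,0],64],[[95,-360,0],72],[[103,-380,0],80]]';  python3 -m pendant '[[[0,0,0],8.4],[[0,0,0],13.4],[[0,0,0],13.4],[[0,0,0],13.4],[[0,0,0],13.4]]'
python3 - <<'E'
from h import *
f,K,W=cam("wrist"); np.savez("w11",f=f,K=K,W=W)
save(f,"w11",1.5); s=r.sense(); print(s["ee_pos"],w2c(s["ee_pos"]),s["width"],yaw()[0],s["joint_pos"])
E
```

```text
clock: 23.8
ee_pos: [451.1, 32.3, 156.5]
tool_rot: [0.547, 0.448, -0.547, 0.448]
force: [1.0, 0.5, -0.8]
width: 10.4
clock: 24.8
ee_pos: [554.9, -350.7, 155.5]
tool_rot: [0.132, 0.694, -0.133, 0.695]
force: [0.1, 0.2, -0.1]
width: 10.5
clock: 25.3
ee_pos: [554.2, -346.2, 156.4]
tool_rot: [0.052, 0.705, -0.052, 0.705]
force: [0.2, -0.5, -0.5]
width: 10.6
[ 554.2994855  -346.22416966  156.42664014] [-22.67491937 -56.92040224] 10.46616441093707 81.60411167438646 [ 1.01468495  0.71030834 -0.90074642  1.52914043  0.58371854  1.18838711
  1.43405901]
```

View pics/w11.png

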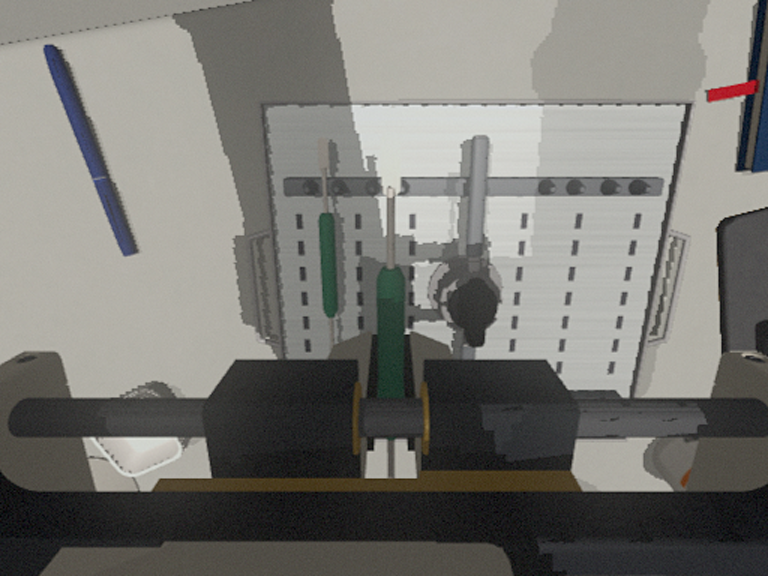

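```bash
python3 -m pendant '[[[0.5,-1.8,-45],0],[[0.5,-1.8,-85],0],[[0.5,-1.8,-107],0],[[0.5,-1.8,-112],0],[[0.5,-1.8,-112],0],[[0.5,-1.8,-112],0],[[0.5,-1.8,-112],0]]'
python3 - <<'E'
from h import *
f,K,W=cam("wrist"); np.savez("w12",f=f,K=K,W=W)
save(f,"w12",4,(170,50,350,190)); s=r.sense(); print(s["ee_pos"],w2c(s["ee_pos"]),s["width"],yaw()[0])
E
```

```text
clock: 26.05
ee_pos: [555.8, -348.5, 46.1]
tool_rot: [0.051, 0.704, -0.052, 0.706]
force: [0.1, 0.8, -0.3]
width: 10.7
[ 555.67527583 -348.50719158   45.86668903] [-20.98217349 -58.97943102] 10.362917672317044 81.67095487696687
```

View pics/w12.png

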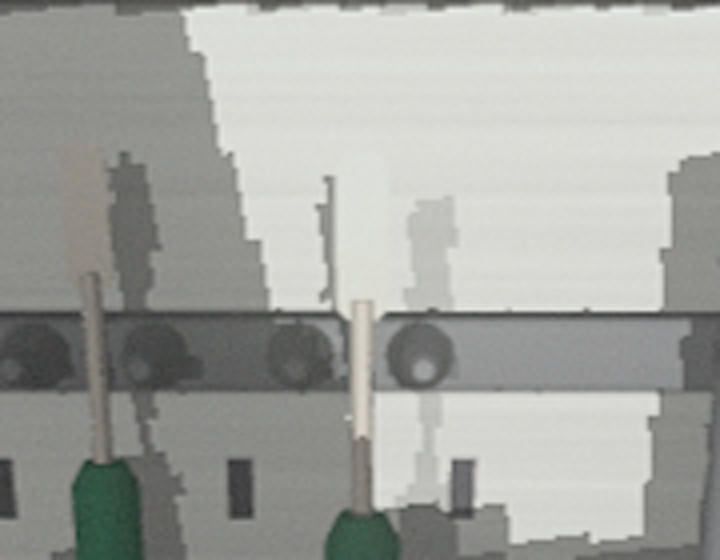

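```bash
python3 -m pendant '[[[-0.5,0,-6],0],[[-0.5,0,-12],0],[[-0.5,0,-17],0],[[-0.5,0,-21],0],[[-0.5,0,-23],0],[[-0.5,0,-23],0],[[-0.5,0,-23],0]]'; python3 -c "
from h import *
s=r.sense();print(s['ee_pos'],w2c(s['ee_pos']),s['force'])"
```

```text
clock: 26.8
ee_pos: [554.0, -348.1, 21.6]
tool_rot: [0.051, 0.705, -0.051, 0.705]
force: [-3.5, 1.5, 7.0]
width: 10.7
[ 553.96173408 -348.09564129   21.55607591] [-22.73731594 -58.82108336] [-3.45612007  1.49453824  6.98222126]
```

```bash
python3 -m pendant '[[[0,0,0.5],0],[[0,0,0.5],0],[[0,0,0.5],0],[[0,0,0.5],0]]' 0.25; python3 -m pendant '[[[0,0,20],0],[[0,0,60],0],[[20,20,105],0],[[40,40,150],0],[[60,50,190],0],[[60,60,230],0],[[60,60,230],0]]'
python3 - <<'E'
from h import *
f,K,W=cam("wrist"); np.savez("w13",f=f,K=K,W=W)
save(f,"w13",1.5); s=r.sense(); print(s["ee_pos"],w2c(s["ee_pos"]),s["width"],yaw()[0],s["joint_pos"])
E
```

```text
clock: 27.2
ee_pos: [554.3, -348.1, 21.6]
tool_rot: [0.051, 0.705, -0.051, 0.705]
force: [-1.1, 0.8, 0.6]
width: 23.0
clock: 27.9
ee_pos: [618.0, -285.0, 258.7]
tool_rot: [0.05, 0.702, -0.05, 0.709]
force: [1.0, -0.5, -0.5]
width: 22.9
[ 616.30444607 -286.59218245  255.2313247 ] [30.01301626 11.0837923 ] 22.833816520653592 81.80131388857254 [ 0.86921774  0.66659569 -0.92158296  1.33392521  0.52578428  1.38540275
  1.39068739]
```

View pics/w13.png

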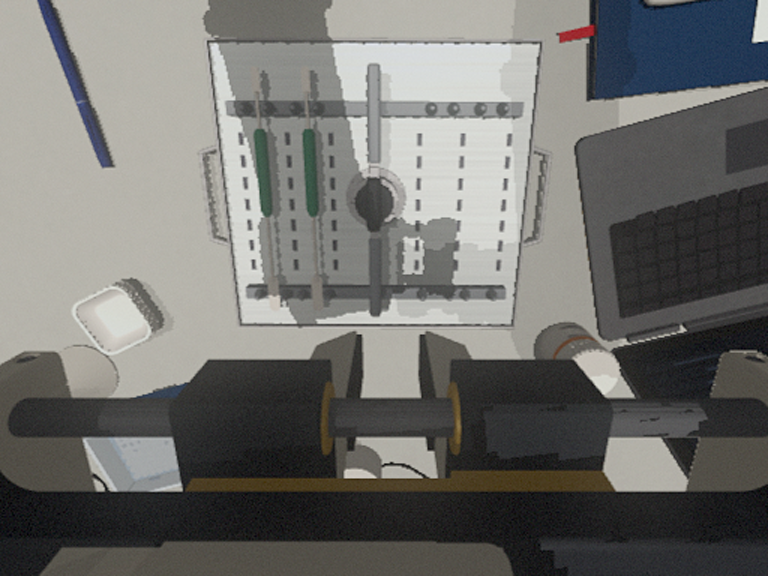

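```bash
python3 -m pendant '[[[-45,10,20],1],[[-90,20,33],2],[[-130,45,33],3],[[-160,80,33],4],[[-160,128,33],5],[[-160,176,33],6],[[-160,224,33],7],[[-160,272,33],8],[[-160,320,33],8],[[-160,368,33],8]]' 0.3; python3 -m pendant '[[[0,48,0],0],[[0,96,0],0],[[0,144,0],0],[[0,192,0],0],[[20,232,0],0],[[55,262,0],0],[[95,285,0],0],[[135,289,0],0],[[145,289,0],0],[[145,289,0],0]]'; python3 -m pendant '[[[0,0,0],0],[[0,0,0],0]]'
python3 - <<'E'
from h import *
f,K,W=cam("wrist"); np.savez("w14",f=f,K=K,W=W)
save(f,"w14",1.5); s=r.sense(); print(s["ee_pos"],s["width"],yaw()[0],s["joint_pos"])
show(greens(f,K,W,10))
E
```

```text
clock: 28.95
ee_pos: [453.5, 80.4, 283.8]
tool_rot: [0.002, 0.707, -0.003, 0.707]
force: [0.4, -0.6, 0.2]
width: 27.8
clock: 29.95
ee_pos: [600.6, 367.6, 282.1]
tool_rot: [0.002, 0.708, -0.003, 0.706]
force: [-1.2, -0.9, 0.0]
width: 27.4
clock: 30.15
ee_pos: [597.9, 368.8, 285.0]
tool_rot: [0.001, 0.707, -0.002, 0.707]
force: [-0.6, 0.3, -0.0]
width: 27.6
[598.10519503 368.68355799 285.24079541] 27.518310556411457 89.74832926317917 [-0.14002398  0.70255161 -0.95985977  1.21037528  0.56000241  1.49296061
  0.54938067]
mid [526.7 413.9] axis yaw 7.2 len 75.0 px [290. 103.] w 8.1
mid [482.9 360.8] axis yaw 1.6 len 75.1 px [253.  71.] w 8.0
```

View pics/w14.png

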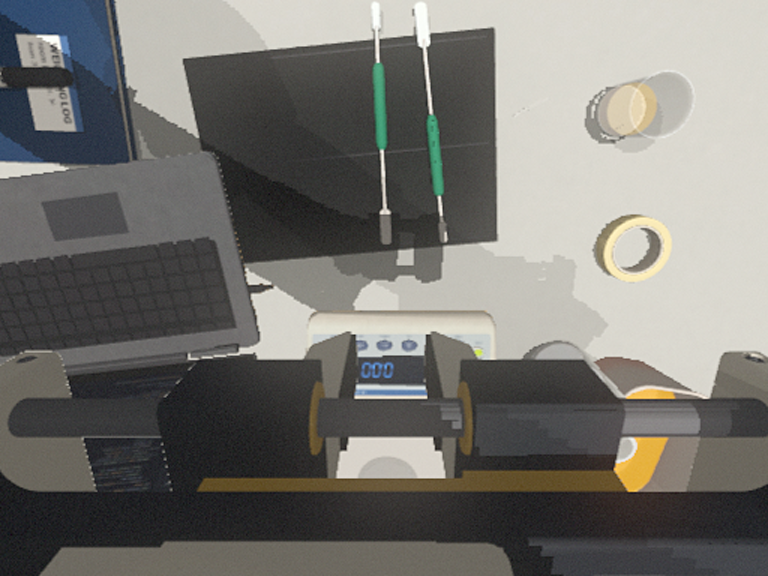

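```bash
python3 -m pendant '[[[-48,-3,-10],1.8],[[-90,-6,-35],1.8],[[-115,-8,-70],1.8],[[-115,-8,-115],1.8],[[-115,-8,-160],1.8],[[-115,-8,-205],1.8],[[-115,-8,-240],1.8],[[-115,-8,-265],1.8],[[-115,-8,-277],1.8],[[-115,-8,-280],1.8]]' 0.3;  python3 -m pendant '[[[0,0,0],0],[[0,0,0],0]]' 0.3; python3 -m pendant '[[[0,0,0],0],[[0,0,0],0],[[0,0,0],0],[[0,0,0],0]]' 0; python3 -c "
from h import *
print(yaw()[0],r.sense()['joint_pos'])"
```

```text
clock: 31.2
ee_pos: [483.6, 360.3, 4.3]
tool_rot: [-0.01, 0.707, 0.009, 0.707]
force: [-0.0, -0.2, 0.7]
width: 27.5
clock: 31.4
ee_pos: [484.8, 361.6, 6.4]
tool_rot: [-0.009, 0.706, 0.01, 0.708]
force: [0.1, 0.3, 0.4]
width: 27.5
clock: 31.8
ee_pos: [484.6, 360.8, 5.3]
tool_rot: [-0.009, 0.707, 0.009, 0.707]
force: [-0.4, -2.8, 7.1]
width: 10.4
91.47657600874038 [-0.18689651  0.82691379 -0.84178525  1.77846561  0.77493766  0.9027855
  0.21609261]
```

```bash
python3 -m pendant '[[[0,0,40],0],[[-10,0,85],0],[[-30,-10,130],0],[[-40,-40,150],-2],[[-40,-85,150],-4],[[-40,-133,150],-6],[[-40,-181,150],-8],[[-40,-229,150],-9.9],[[-40,-277,150],-9.9],[[-40,-325,150],-9.9]]'; python3 -m pendant '[[[0,-48,0],0],[[0,-96,0],0],[[0,-144,0],0],[[0,-192,0],0],[[10,-235,0],0],[[50,-258,0],0],[[95,-269,0],0],[[128,-269.5,0],0],[[128,-269.5,0],0],[[128,-269.5,0],0]]';  python3 -m pendant '[[[0,0,-10],0],[[0,0,-10],0]]'
python3 - <<'E'
from h import *
f,K,W=cam("wrist"); np.savez("w15",f=f,K=K,W=W)
save(f,"w15",1.5); s=r.sense(); print(s["ee_pos"],w2c(s["ee_pos"]),s["width"],yaw()[0],s["joint_pos"])
E
```

```text
clock: 32.8
ee_pos: [443.9, 33.9, 154.9]
tool_rot: [0.052, 0.705, -0.052, 0.705]
force: [2.6, -0.0, -1.9]
width: 10.8
clock: 33.8
ee_pos: [572.3, -232.8, 154.2]
tool_rot: [0.052, 0.705, -0.051, 0.705]
force: [-1.7, -0.8, -0.2]
width: 10.5
clock: 34.0
ee_pos: [570.3, -234.0, 143.3]
tool_rot: [0.052, 0.706, -0.052, 0.704]
force: [-0.3, 0.1, -0.9]
width: 10.4
[ 570.6380924  -234.04791428  143.857334  ] [-22.79970968  56.43940887] 10.833930209489903 81.57175195423189 [ 0.89438732  0.68661256 -0.94328384  1.63653942  0.60160217  1.13701086
  1.21848155]
```

View pics/w15.png

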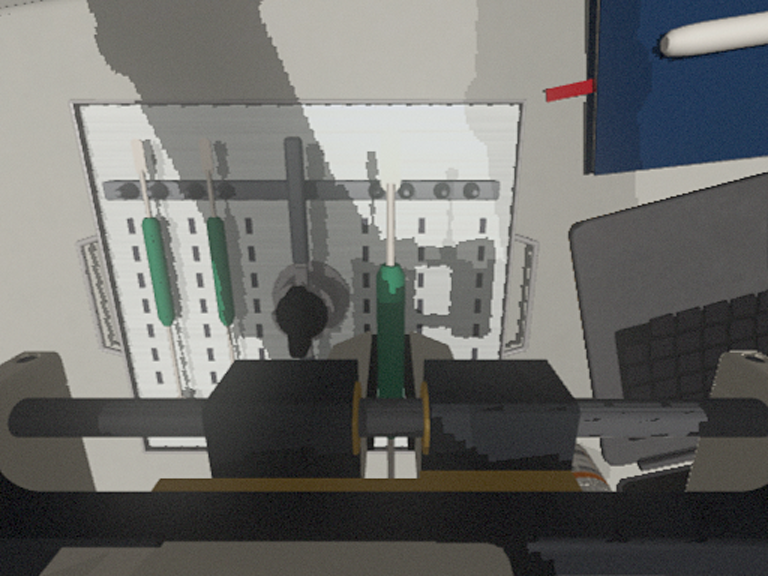

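```bash
python3 -m pendant '[[[2.4,0.4,-45],0],[[2.4,0.4,-80],0],[[2.4,0.4,-95],0],[[2.4,0.4,-100],0],[[2.4,0.4,-100],0],[[2.4,0.4,-100],0],[[2.4,0.4,-100],0]]'
python3 - <<'E'
from h import *
f,K,W=cam("wrist"); np.savez("w16",f=f,K=K,W=W)
save(f,"w16",4,(170,50,350,190)); s=r.sense(); print(s["ee_pos"],w2c(s["ee_pos"]),s["width"],yaw()[0])
E
```

```text
clock: 34.75
ee_pos: [575.6, -233.4, 46.4]
tool_rot: [0.052, 0.704, -0.052, 0.706]
force: [-0.5, -1.0, -0.1]
width: 10.7
[ 575.4605547  -233.4667659    46.12593347] [-18.11276237  57.71471313] 10.754127584636526 81.57421042563172
```

View pics/w16.png

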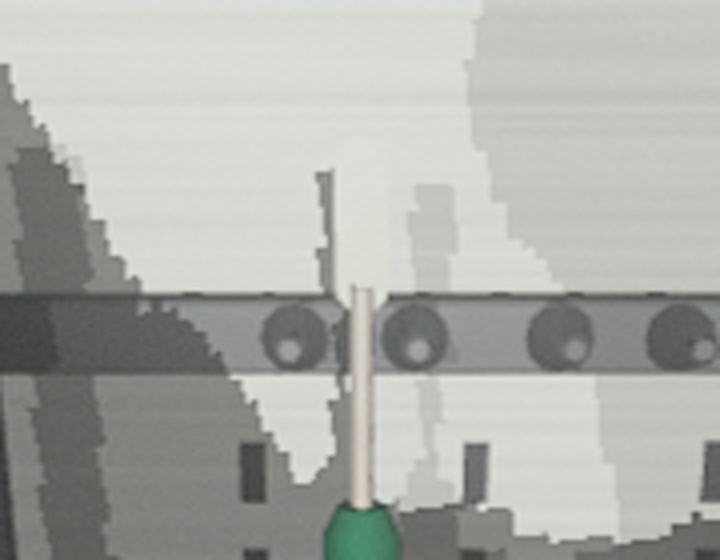

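```bash
python3 -m pendant '[[[-1,-1,-6],0],[[-1,-1,-12],0],[[-1,-1,-17],0],[[-1,-1,-21],0],[[-1,-1,-23],0],[[-1,-1,-23.5],0],[[-1,-1,-23.5],0]]'; python3 -c "
from h import *
s=r.sense();print(s['ee_pos'],w2c(s['ee_pos']),s['force'])"
```

```text
clock: 35.5
ee_pos: [573.7, -234.2, 21.2]
tool_rot: [0.052, 0.705, -0.052, 0.705]
force: [-0.0, 0.4, -0.8]
width: 10.6
[ 573.71173532 -234.22112675   21.20061153] [-19.73349524  56.71438596] [-0.04324116  0.35231385 -0.83592918]
```

```bash
python3 -m pendant '[[[0,0,-1],0],[[0,0,-1],0],[[0,0,-1],0]]';python3 -m pendant '[[[0,0,0],0],[[0,0,0],0],[[0,0,0],0],[[0,0,0],0]]' 0.25; python3 -m pendant '[[[0,0,20],0],[[0,0,60],0],[[10,-10,105],0],[[20,-30,150],0],[[30,-50,190],0],[[30,-50,230],0],[[30,-50,230],0]]'
python3 - <<'E'
from h import *
f,K,W=cam("wrist"); np.savez("w17",f=f,K=K,W=W)
save(f,"w17",3.2,(100,20,350,220)); s=r.sense(); print(s["ee_pos"],w2c(s["ee_pos"]),s["width"],yaw()[0])
E
```

```text
clock: 35.8
ee_pos: [573.7, -234.3, 20.4]
tool_rot: [0.052, 0.705, -0.052, 0.705]
force: [0.3, 0.6, -0.5]
width: 11.0
clock: 36.2
ee_pos: [573.6, -234.3, 20.2]
tool_rot: [0.052, 0.705, -0.052, 0.705]
force: [-0.1, 0.3, -0.4]
width: 22.8
clock: 36.9
ee_pos: [606.3, -284.5, 256.3]
tool_rot: [0.052, 0.702, -0.053, 0.708]
force: [0.6, 1.5, -0.9]
width: 22.7
[ 605.14413079 -284.16962305  253.34301294] [18.61920332 11.8599739 ] 22.939387979697564 81.56082366865624
```

View pics/w17.png

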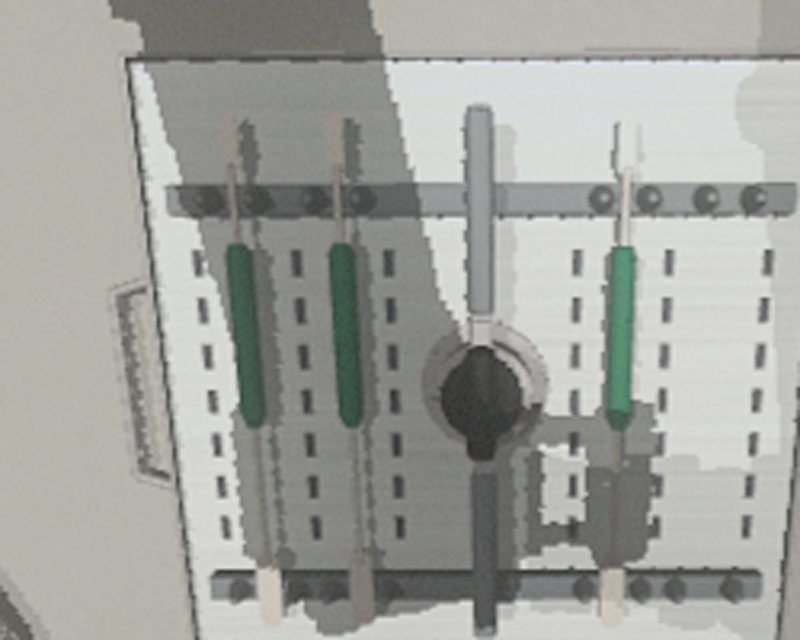

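```bash
python3 -m pendant '[[[-45,10,20],1],[[-90,20,33],2],[[-130,45,33],3],[[-150,80,33],4],[[-150,128,33],5],[[-150,176,33],6],[[-150,224,33],7],[[-150,272,33],8],[[-150,320,33],8],[[-150,368,33],8]]' 0.3; python3 -m pendant '[[[0,48,0],0],[[0,96,0],0],[[0,144,0],0],[[0,192,0],0],[[20,240,0],0],[[55,275,0],0],[[95,300,0],0],[[140,312,0],0],[[145,317,0],0],[[145,317,0],0]]'; python3 -m pendant '[[[0,0,0],0],[[0,0,0],0]]'
python3 - <<'E'
from h import *
f,K,W=cam("wrist"); np.savez("w18",f=f,K=K,W=W)
save(f,"w18",1.5); s=r.sense(); print(s["ee_pos"],s["width"],yaw()[0],s["joint_pos"])
show(greens(f,K,W,10))
E
```

```text
clock: 37.95
ee_pos: [452.6, 85.0, 282.4]
tool_rot: [0.002, 0.707, -0.003, 0.707]
force: [0.5, -0.0, 0.0]
width: 27.6
clock: 38.95
ee_pos: [598.6, 401.2, 280.6]
tool_rot: [0.002, 0.708, -0.003, 0.706]
force: [0.1, -0.9, -0.2]
width: 27.5
clock: 39.15
ee_pos: [597.4, 400.5, 283.6]
tool_rot: [0.002, 0.707, -0.002, 0.707]
force: [0.5, -0.2, 0.1]
width: 27.8
[597.70353425 400.29769512 283.84141873] 27.680360206802604 89.63276794452035 [-0.19962096  0.73076651 -0.95526984  1.16031031  0.57800549  1.51449996
  0.51692734]
mid [527.3 414.2] axis yaw 7.6 len 75.5 px [268. 104.] w 7.9
```

View pics/w18.png

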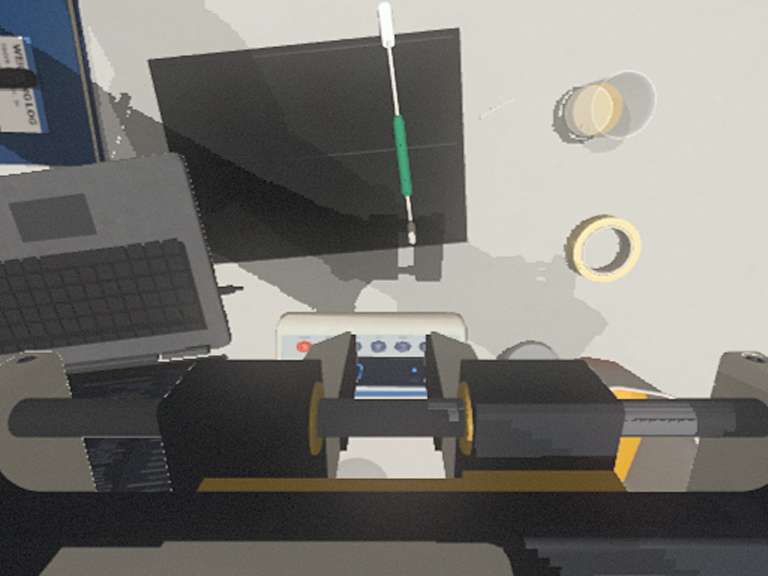

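```bash
python3 -m pendant '[[[-35,8,-25],7.7],[[-69,15,-55],7.7],[[-69,15,-100],7.7],[[-69,15,-145],7.7],[[-69,15,-190],7.7],[[-69,15,-230],7.7],[[-69,15,-258],7.7],[[-69,15,-272],7.7],[[-69,15,-278],7.7],[[-69,15,-278],7.7]]' 0.3;  python3 -m pendant '[[[0,0,0],0],[[0,0,0],0]]' 0.3; python3 -m pendant '[[[0,0,0],0],[[0,0,0],0],[[0,0,0],0],[[0,0,0],0]]' 0; python3 -c "
from h import *
print(yaw()[0],r.sense()['joint_pos'])"
```

```text
clock: 40.2
ee_pos: [529.8, 415.8, 5.9]
tool_rot: [-0.045, 0.706, 0.045, 0.706]
force: [0.2, -0.0, 0.6]
width: 27.4
clock: 40.4
ee_pos: [530.3, 416.5, 7.0]
tool_rot: [-0.044, 0.705, 0.045, 0.706]
force: [-0.1, -0.2, 0.4]
width: 27.5
clock: 40.8
ee_pos: [529.9, 415.6, 5.6]
tool_rot: [-0.045, 0.706, 0.045, 0.706]
force: [-0.7, -1.4, 5.0]
width: 10.9
97.27333406602277 [-0.23968631  0.91733235 -0.86454094  1.58893285  0.79062883  1.01663324
  0.35032084]
```

```bash
python3 -m pendant '[[[0,0,40],0],[[-20,-5,85],-8],[[-50,-15,125],-16],[[-80,-30,150],-24],[[-85,-60,150],-32],[[-85,-90,150],-40],[[-85,-120,150],-48],[[-85,-150,150],-56],[[-85,-180,150],-64],[[-85,-210,150],-72]]'; python3 -m pendant '[[[0,-35,0],-8],[[0,-70,0],-16],[[0,-105,0],-24],[[0,-140,0],-32],[[0,-175,0],-40],[[0,-210,0],-48],[[0,-245,0],-56],[[0,-280,0],-64],[[0,-315,0],-72],[[0,-345,0],-80]]';  python3 -m pendant '[[[0,-20,0],-8],[[5,-45,0],-16],[[20,-52,0],-24],[[45,-52,0],-32],[[80,-52,0],-40],[[115,-52,0],-43.6],[[131,-52,0],-43.6],[[131,-52,0],-43.6],[[131,-52,0],-43.6]]'
python3 - <<'E'
from h import *
f,K,W=cam("wrist"); np.savez("w19",f=f,K=K,W=W)
save(f,"w19",1.5); s=r.sense(); print(s["ee_pos"],w2c(s["ee_pos"]),s["width"],yaw()[0],s["joint_pos"])
E
```

```text
clock: 41.8
ee_pos: [444.4, 204.7, 155.3]
tool_rot: [0.38, 0.596, -0.38, 0.596]
force: [0.9, -0.3, 0.0]
width: 10.5
clock: 42.8
ee_pos: [444.4, -141.0, 155.3]
tool_rot: [0.675, 0.212, -0.674, 0.212]
force: [0.4, -0.1, 0.9]
width: 10.7
clock: 43.7
ee_pos: [575.0, -190.9, 154.7]
tool_rot: [-0.705, 0.051, 0.706, 0.051]
force: [-0.6, -0.6, 0.1]
width: 10.2
[ 574.5042976  -191.25629227  154.87042485] [-25.18867366  99.33886467] 10.79851110423044 -98.30828643294795 [ 0.35313982  0.47879841 -0.1715912   1.69709407  0.0952943   0.9751703
 -1.56895437]
```

View pics/w19.png

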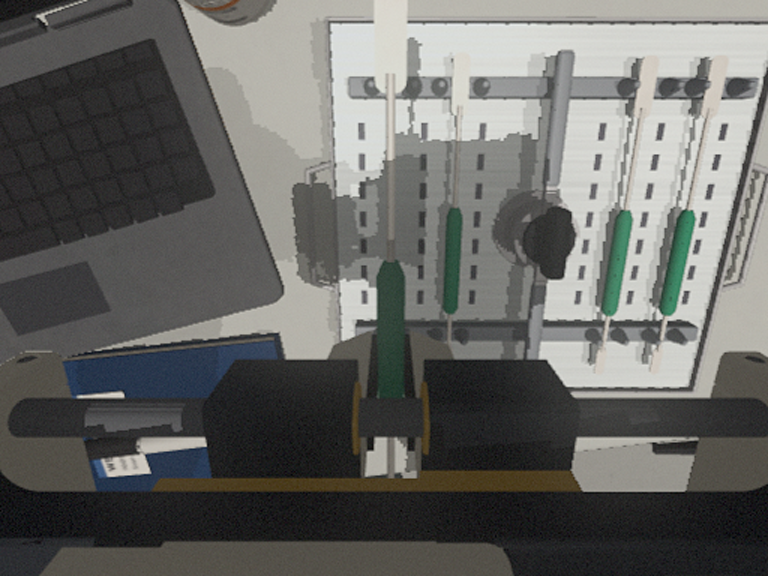

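```bash
python3 -m pendant '[[[1,0,-45],0],[[1,0,-85],0],[[1,0,-105],0],[[1,0,-110],0],[[1,0,-110],0],[[1,0,-110],0],[[1,0,-110],0]]'
python3 - <<'E'
from h import *
f,K,W=cam("wrist"); np.savez("w20",f=f,K=K,W=W)
save(f,"w20",6,(190,30,320,120)); s=r.sense(); print(s["ee_pos"],w2c(s["ee_pos"]),s["width"],yaw()[0])
E
```

```text
clock: 44.45
ee_pos: [577.6, -191.7, 46.9]
tool_rot: [0.706, -0.052, -0.704, -0.051]
force: [0.3, -0.5, -0.0]
width: 10.6
[ 577.4642736  -191.61747939   46.69881455] [-22.20762359  99.41135308] 10.598091153444871 -98.3230579479676
```

View pics/w20.png

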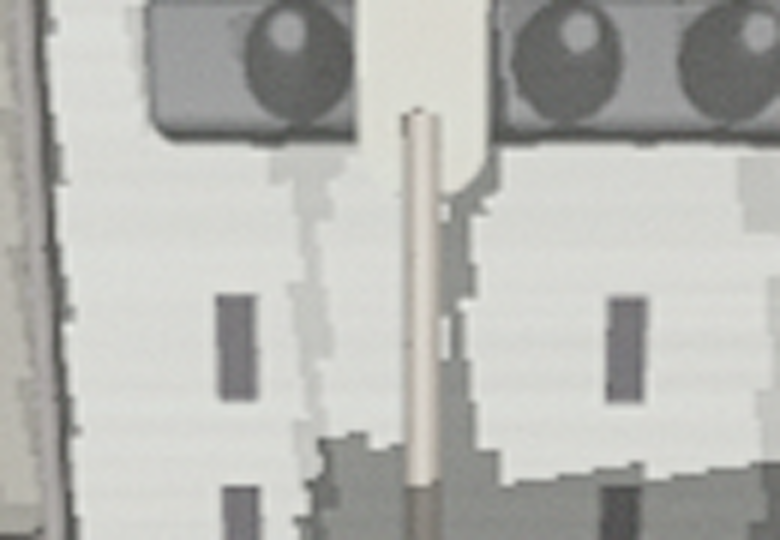

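```bash
python3 -m pendant '[[[0,-1,-6],0],[[0,-1,-12],0],[[0,-1,-17],0],[[0,-1,-21],0],[[0,-1,-24],0],[[0,-1,-25],0],[[0,-1,-25],0]]'; python3 -c "
from h import *
s=r.sense();print(s['ee_pos'],w2c(s['ee_pos']),s['force'])";python3 -m pendant '[[[0,0,0.5],0],[[0,0,0.5],0],[[0,0,0.5],0],[[0,0,0.5],0]]' 0.25; python3 -m pendant '[[[0,0,20],0],[[-10,0,60],0],[[-20,-30,105],0],[[-30,-60,150],0],[[-40,-95,190],0],[[-40,-100,220],0],[[-40,-100,220],0],[[-40,-100,220],0]]'
python3 - <<'E'
from h import *
f,K,W=cam("wrist"); np.savez("w21",f=f,K=K,W=W)
save(f,"w21",3.2,(130,10,380,195)); s=r.sense(); print(s["ee_pos"],w2c(s["ee_pos"]),s["width"],yaw()[0])
f,K,W=cam("top");save(f,"t21",1.5)
E
```

```text
clock: 45.2
ee_pos: [576.4, -192.2, 20.4]
tool_rot: [-0.705, 0.051, 0.705, 0.051]
force: [-1.6, 0.7, 4.2]
width: 10.8
[ 576.44098117 -192.21177624   20.38290878] [-23.13376496  98.67475392] [-1.59790973  0.70875057  4.20344517]
clock: 45.6
ee_pos: [576.7, -192.3, 20.7]
tool_rot: [0.705, -0.051, -0.705, -0.051]
force: [0.3, -0.8, 0.0]
width: 22.8
clock: 46.4
ee_pos: [536.9, -292.8, 241.6]
tool_rot: [0.706, -0.052, -0.705, -0.051]
force: [-0.0, 0.9, -0.6]
width: 22.9
[ 536.48137313 -291.76687018  240.26993917] [-48.21242079  -5.62792115] 22.87161511166167 -98.29902537817726
```

View pics/w21.png

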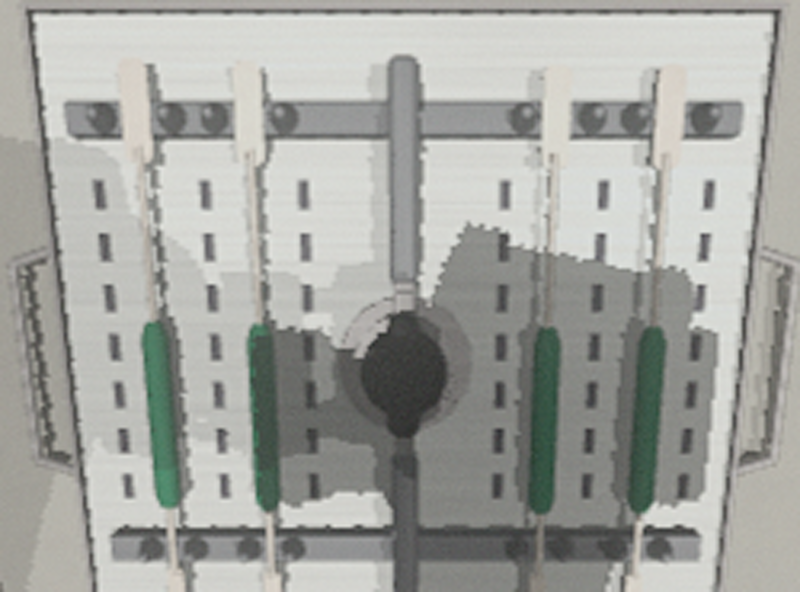

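View pics/t21.png

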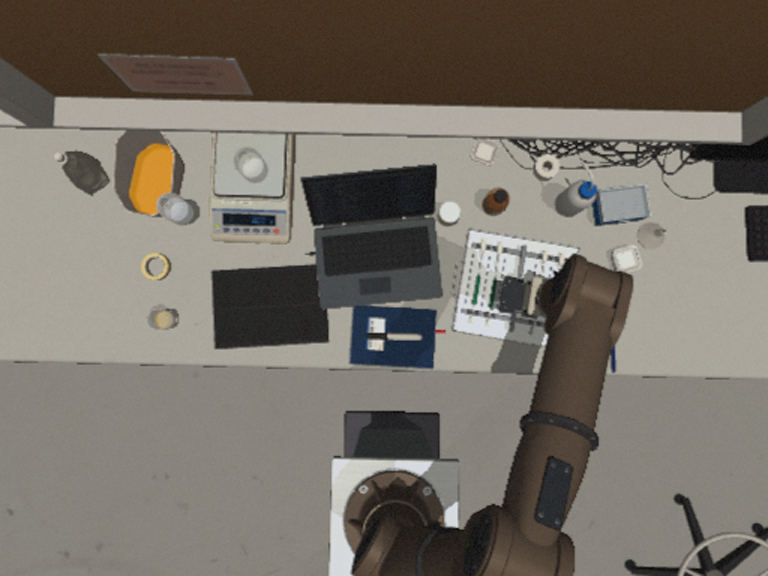

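Run:
```python
from h import *
d=np.load("w21.npz"); K,W=d["K"],d["W"]
def q(l): return np.array(l)/3.2+[130,10]-.35
print("blade ends/bases",w2c(p2w(K,W,q([(133,60),(138,158),(246,62),(253,162),(557,66),(556,163),(671,67),(667,163)]),25)).round(1).tolist())
print("at shank",w2c(p2w(K,W,q([(171,525),(268,528),(541,530),(637,530)]),24)).round(1).tolist())
print("grip ends",w2c(p2w(K,W,q([(152,323),(170,508),(259,325),(268,511),(547,328),(541,514),(654,328),(639,513)]),26)).round(1).tolist())
print("knob",w2c(p2w(K,W,q([(403,375)]),64)))
```

```text
blade ends/bases [[110.0, 99.4], [76.9, 100.7], [109.3, 58.0], [75.5, 57.3], [108.0, -56.3], [75.2, -57.5], [107.7, -98.3], [75.2, -99.5]]
at shank [[-67.0, 100.2], [-68.3, 58.8], [-69.2, -57.9], [-69.2, -99.0]]
grip ends [[16.6, 100.4], [-59.0, 99.5], [15.8, 58.0], [-60.3, 58.1], [14.7, -56.6], [-61.6, -57.3], [14.7, -99.1], [-61.2, -98.8]]
knob [[0.16612869 0.25401596]]
```

```bash
python3 -m pendant '[[[30,-2,-25],0],[[48,-2.5,-60],0],[[48.5,-2.5,-100],0],[[48.5,-2.5,-130],0],[[48.5,-2.5,-160],0],[[48.5,-2.5,-180],0],[[48.5,-2.5,-190],0],[[48.5,-2.5,-192],0],[[48.5,-2.5,-192],0],[[48.5,-2.5,-192],0]]' 0.4; python3 -m pendant '[[[0,0,0],0],[[0,0,0],0],[[0,0,0],0],[[0,0,0],0],[[0,0,0],0],[[0,0,0],0]]' 0; python3 -m pendant '[[[0,0,4],0],[[0,0,8],0],[[0,0,12.5],0],[[0,0,12.5],0],[[0,0,12.5],0]]'
```

```text
clock: 47.5
ee_pos: [585.9, -294.9, 49.8]
tool_rot: [0.706, -0.051, -0.705, -0.051]
force: [0.9, -0.3, 0.1]
width: 36.9
clock: 48.1
ee_pos: [585.3, -294.8, 49.1]
tool_rot: [0.705, -0.051, -0.705, -0.051]
force: [-0.5, 1.2, 4.1]
width: 11.4
clock: 48.6
ee_pos: [585.1, -294.7, 61.0]
tool_rot: [-0.705, 0.051, 0.705, 0.051]
force: [3.8, -1.1, -9.4]
width: 11.5
```

```bash
python3 -m pendant '[[[0,0,0.3],7],[[0,0,0.3],14],[[0,0,0.3],21],[[0,0,0.3],28],[[0,0,0.3],35],[[0,0,0.3],42],[[0,0,0.3],49],[[0,0,0.3],56],[[0,0,0.3],63],[[0,0,0.3],70]]'; python3 -m pendant '[[[0,0,0],5],[[0,0,0],5],[[0,0,0],5],[[0,0,0],5]]'
python3 - <<'E'
from h import *
s=r.sense();print(yaw()[0],s["ft_torque"],s["ee_pos"],s["width"])
E
```

```text
clock: 49.6
ee_pos: [584.8, -294.0, 60.9]
tool_rot: [-0.606, -0.365, 0.606, -0.364]
force: [2.9, 2.8, -10.0]
width: 11.4
clock: 50.0
ee_pos: [584.8, -294.0, 61.2]
tool_rot: [-0.591, -0.389, 0.591, -0.388]
force: [1.8, 3.0, -8.9]
width: 11.6
-23.40485968410218 [ 0.85251496 -0.57755121 -0.02152647] [ 584.79114283 -294.00821052   61.17302031] 11.646384407204971
```

Angle is right (−23.4, closed = −23.35). Lowering, releasing.

```bash
python3 -m pendant '[[[0,0,-4],0],[[0,0,-8],0],[[0,0,-12],0],[[0,0,-12.8],0],[[0,0,-12.8],0],[[0,0,-12.8],0]]'; python3 -c "
from h import *
s=r.sense();print(yaw()[0],s['ee_pos'],s['force'])"; python3 -m pendant '[[[0,0,0],0],[[0,0,0],0],[[0,0,0],0],[[0,0,0],0]]' 0.4; python3 -m pendant '[[[0,0,30],0],[[0,0,60],0],[[0,0,110],0],[[0,0,160],0],[[-10,0,200],0],[[-10,0,240],0],[[-10,0,240],0],[[-10,0,240],0]]'
python3 - <<'E'
from h import *
f,K,W=cam("wrist"); np.savez("w22",f=f,K=K,W=W)
save(f,"w22",1.5); s=r.sense(); print(s["ee_pos"],w2c(s["ee_pos"]),s["width"],yaw()[0])
E
```

```text
clock: 50.6
ee_pos: [584.9, -294.0, 49.1]
tool_rot: [-0.591, -0.389, 0.591, -0.388]
force: [-1.3, 6.2, -0.2]
width: 11.6
-23.33627711603383 [ 584.89940702 -294.02812705   49.14844535] [-1.28803532  6.15149357 -0.16807966]
clock: 51.0
ee_pos: [585.3, -295.6, 49.1]
tool_rot: [-0.591, -0.388, 0.591, -0.389]
force: [0.4, -0.7, -0.3]
width: 35.9
clock: 51.8
ee_pos: [575.5, -295.2, 289.9]
tool_rot: [0.591, 0.388, -0.59, 0.389]
force: [-0.3, 0.1, -1.2]
width: 36.8
[ 574.85071246 -295.03081383  288.36596725] [-9.7758292  -3.28528236] 36.8270633736635 -23.337134345877676
```

View pics/w22.png

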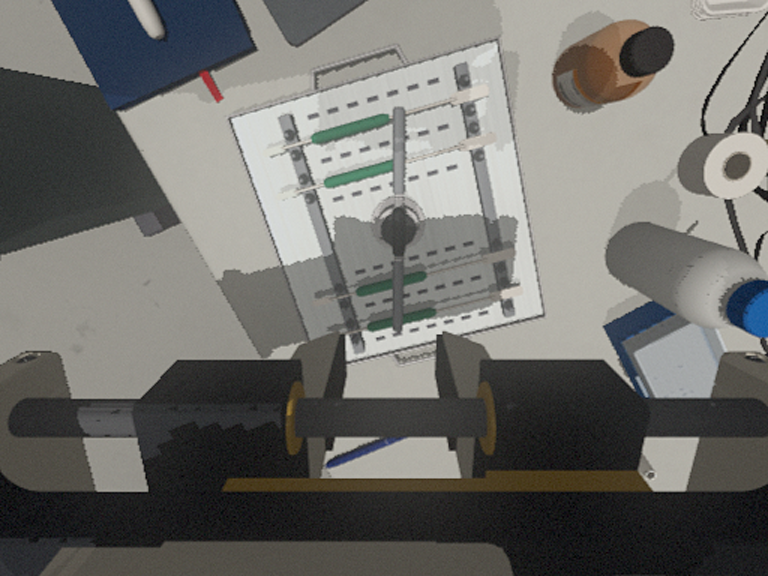

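Run:
```python
from h import *
d=np.load("w22.npz"); K,W=d["K"],d["W"]
e=p2w(K,W,np.array([(399,108),(397.5,331)])/1.5,39); v=e[0]-e[1]
print(np.linalg.norm(v),np.degrees(np.arctan2(v[1],v[0]))+8.35)
save(d["f"],"w22a",3.2,(150,20,370,240))
f,K,W=cam("scene"); save(f,"s22",3,(180,160,380,280))
```

```text
217.19034005844028 74.98782667624347
```

View pics/w22a.png

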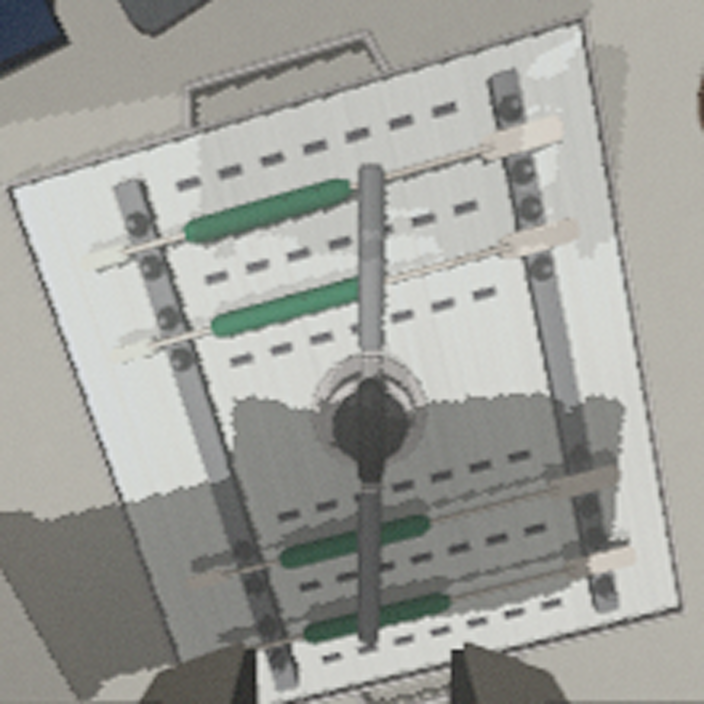

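View pics/s22.png

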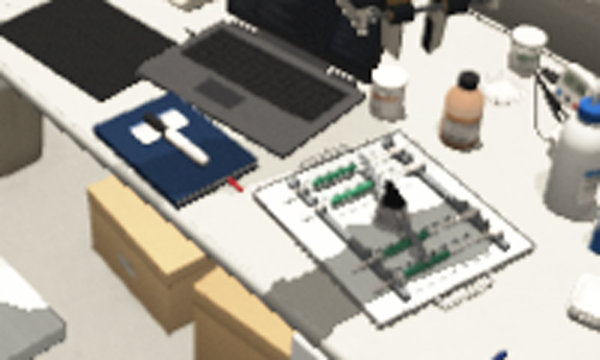

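All four spatulas lie in their lanes under the closed keeper (75.0°), and the marker is on the notebook. Handing in.

```bash
python3 -c "
from station import r
print(r.hand_in()); print(r.sense()['clock'])"
```

```text
the job is handed in; nothing more can be done
None
the job is handed in; nothing more can be done
```

The job is done and handed in at about 52 s of the 192 s. No check failed or disagreed, and `hand_in` gives no verdict.

- **What I did:** I opened the keeper and laid the marker on the notebook. I then placed the four spatulas in the four lanes, turning two of them end for end so the broad blade was at the far end. Last, I closed the keeper over them.
- **Spatulas:** With the keeper still open, the camera put each one within about 2 mm of its lane's line. The blade points were at cassette x of about 91 to 94 mm (80 to 104 allowed). After closing, the picture shows them still between their fingers; I did not measure them again.
- **Keeper:** By camera it stands at 75.0°. The downward pull was about 9 N when raised and about 0 N when lowered, with the gripper back at the height where it gripped the knob. I take that as fully down in its notch, though the lift itself cannot be read directly.
- **Marker:** It lies on the notebook cover in the last overview picture.
- **Everything else:** The ball pen, beaker and sample pot look unmoved in the pictures; I did not measure them. I saw no knocked spatula and no slackened grip. The arm was clear above the cassette, touching nothing.

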